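Build up the spacer stack on a mould and take its filling depth

ROBOT

A 7-joint arm with a two-finger parallel gripper is mounted at the origin on a cart in front of the work surface, level with it; the furniture and walls round the work are solid. World frame = base frame: x ahead of the robot, y to its left, z up, the work surface at z = 0. Lengths are in m, angles in rad, forces in N, time in s.
With the tool pointing down it reaches from about 0.4 to 0.75 m from the base axis. Payload 19.5 kg.
Tool frame: the origin (TCP) lies on the front face of the gripper's body, between the roots of the fingers; the fingertips stand 73 mm ahead of it and the grasp point (between the pads) lies 54 mm ahead of it; z points along the fingers, y is the line along which they close (so a half turn about z gives the same grasp; the last joint's range is limited). The gripper opens to 85 mm and grips with 20 to 120 N. Pads are 22 mm wide; open, the fingers measure 114 mm over their backs; the gripper's body (76 mm by 85 mm) begins 54 mm behind the grasp point. The pads swing forward as they close: fully open they stand 13 mm farther back than shut.
Start: joints at [1.188, 0.707, -0.028, 1.485, 0.022, 0.951, -0.075], TCP at [0.192, -0.542, 0.304] pointing down, gripper open.
Joint ranges: [-2.71, 2.71], [-0.32, 2.16], [-1.57, 1.52], [0, 2.45], [-1.46, 4.6], [0, 2.02], [-2.83, 2.83]. Speed limits (rad/s): [1.89, 1.89, 2.57, 2.57, 3.01, 3.01, 3.01].

INTERFACE

Orientations are given as a unit quaternion [x, y, z, w].
In Python, from bench import robot gives the robot as it stands.
- The arm moves only by the tool step_arm, never from a script. Its argument "moves" is a list of rows, each an object of numbers: "x", "y", "z": the shift along the tool's x, y, z as a fraction of full scale; "ax", "ay", "az": the turn, a rotation vector about the tool's x, y, z as a fraction of full scale. In form: [{"x": .., "y": .., "z": .., "ax": .., "ay": .., "az": ..}, ...]. A call has 1 to 20 rows; each row is the pose to reach, as a shift and turn from the pose commanded when the call began, along the tool's axes at that moment, turning the shorter way round; what a row does not reach only later rows make up. Full scale, the value 1, is 120 mm for a shift and 2 pi rad for a turn. A row lasts 1/10 s, in which the tool goes at most 50 mm and 8.59 degrees, less where a joint would pass 70% of its speed; a pose out of reach is approached as far as the arm can. A call with a number of a shift or a turn outside -1 to 1 is refused whole. A call with a gripper value outside its range is refused whole. "claw" is the closure, from -1 (fully open) to 1 (shut), set as the call begins (left out, the last holds). The fingers move at their own pace and stop on an object; the grip force is fixed at half the most. Time passes only in rows, so rows that repeat a pose let the fingers close. It gives the time, the measured TCP pose, the force, the opening and the grip force at its end, in the units of the state.
- robot.get_state(): the state, without advancing time (a new reading comes with each control period).
- robot.camera(name): name is "scene" or "top" or "wrist"; returns the picture (480x640x3 uint8, blue, green, red); there is no depth.
- robot.calibration(name): a dict with "fx", "fy", "cx", "cy" (pixels), "dist_coeffs" ([k1, k2, p1, p2, k3] as OpenCV has them; the pictures are not rectified), "view" (4x4, takes a point from world to camera coordinates). Camera axes: x right, y up, looking along -z (the intrinsics and any distortion apply to the point x, -y, -z); pixel columns grow to the right and rows downward; lengths in m; the calibration is good to about 2 mm. A picture is of the moment at which its call begins: read the wrist's pose just before it. calibration takes no time and is no camera call; for the wrist camera it gives the pose at the moment of the call.
- robot.job_done(): hands the job in; it is judged then, once.
The state is a dict: "clock": time; "q": joint angles; "dq": joint speeds; "effort": joint torques, N m; "position": TCP position; "eef_rot": TCP orientation; "wrist_force": force on the tool from outside, world axes, zero at the start; "torque": the same for the moment, N m; "opening": finger opening in m; "finger_force": force on a finger pad.
Only numpy, scipy, OpenCV 4.12 (cv2) and the standard library are available. Lean on these libraries where they do the work, as an engineer would, in place of code of your own. Each camera call takes 0.05 s, during which the arm holds its last target. There are 200 camera calls.

TASK

Stack all the loose spacer plates on the mould, each threaded over all three posts and fully home, and leave the evaporating dish where it is. Then take the depth gauge from its stand, lower its rod through the stack into the mould's blind bore until it bottoms out, so that the sliding stop is left on the top plate, and hold it there for two seconds. Finally put the gauge back upright in its stand with the stop still showing that depth.

Things in the scene. Friction and masses are not known exactly. Their poses are not given: they have to be found in the camera images.
- mould: Steel block fixed to the worktop, 120 mm long (its x) by 66 mm wide (y) by 62 mm high (z up), a blind bore in the middle of its top face. Three upright posts, 10 mm across with round tips, stand 48 mm above the top face at (x, y) = (42, 17), (42, -17) and (-42, 0) mm. Origin under its centre, on the worktop.
- bore_mouth (a point): Centre of the mouth of the mould's blind bore, level with its top face, axes as the mould's. The bore is 17 mm across and 50 mm deep. Plates rest on this face, one on another, each adding 12 mm.
- bore_floor (a point): Centre of the flat floor of the bore, 50 mm below its mouth, axes as the mould's.
- plate_1_centre (a point): Centre (half-way up) of a loose aluminium spacer plate, 110 mm long (x) by 58 mm wide (y) by 12 mm thick, 0.2 kg, flat on the worktop at first. 13 mm through holes for the posts at (42, 17), (42, -17), (-42, 0) mm, a 22 mm one in the middle for the rod. All plates are alike and go on in any order, x along the mould's x. Turned under 0.5 rad from straight ahead. May be absent (None).
- plate_2_centre (a point): Centre (half-way up) of a loose aluminium spacer plate, 110 mm long (x) by 58 mm wide (y) by 12 mm thick, 0.2 kg, flat on the worktop at first. 13 mm through holes for the posts at (42, 17), (42, -17), (-42, 0) mm, a 22 mm one in the middle for the rod. All plates are alike and go on in any order, x along the mould's x. Turned under 0.5 rad from straight ahead. May be absent (None).
- plate_3_centre (a point): Centre (half-way up) of a loose aluminium spacer plate, 110 mm long (x) by 58 mm wide (y) by 12 mm thick, 0.2 kg, flat on the worktop at first. 13 mm through holes for the posts at (42, 17), (42, -17), (-42, 0) mm, a 22 mm one in the middle for the rod. All plates are alike and go on in any order, x along the mould's x. Turned under 0.5 rad from straight ahead. May be absent (None).
- stand_mouth (a point): Mouth of the hole in the gauge stand, a fixed grey plastic block 60 x 60 mm and 50 mm high. The hole is 15.5 mm across and 44 mm deep; z is up.
- stand_floor (a point): Centre of the floor of the stand's hole, 44 mm below its mouth (6 mm above the worktop).
- gauge: Depth gauge: a straight steel rod 12 mm across, loose, 0.19 kg in all, upright in its stand at first. A black knob sits at its top and a sliding stop on the bare 130 mm of rod below. Origin at the rod's tip, z up the rod.
- gauge_knob (a point): Centre of the gauge's round knob (30 mm across, 40 mm high), where it is gripped, 150 mm above the rod's tip.
- rod_tip (a point): Centre of the flat lower end of the gauge's rod; z points up the rod towards the knob.
- stop_face (a point): Centre of the underside of the sliding stop, a disc 40 mm across and 13 mm thick on the rod, at first 50 to 58 mm above the tip (112 at most). It grips the rod by friction (about 2.5 N slides it) and stays where it is pushed: as the rod goes down a deeper hole, the surface holds the stop back, so that it then shows the depth.
- dish: Bystander: shallow evaporating dish 84 mm across, 32 mm high, standing on the worktop; origin under its centre.

How it is judged:
By the outcome, as a careful person would: the job done as asked, in the order asked, and still so for the second after the job is handed in, with the robot touching nothing.
Of plate_1, plate_2, plate_3 only 2 to 3 are there at a start; the rules pass over those that are not, and their reading is None.
At some moment in a run one of plate_1, plate_2, plate_3 may be knocked a few centimetres aside while the robot is not near it.
It also fails if it takes over 210 s, if anything falls off the work surface, if the arm or the gripper's body presses on something with over 40 N, if the wrist force passes 120 N, or if a joint passes its speed limit or range.

## Working session

There is one attempt and no reset: what is moved stays moved. The work goes in short steps, Python scripts to look and compute and a tool call to move; the robot and the scene stay as the last step left them, time stands still between calls to the robot, and variables do not carry over. Pictures are saved under pics/ and viewed, at most 14 in all, crops included, and the job is handed in when it is done.

Besides the shell and the picture viewer there is one more tool, called after "Request:" in YAML: its name, and indented under it one key for each argument. step_arm: Moves the arm, as the interface text tells. Shift numbers are shares of 120 mm and turn numbers shares of 2 pi rad, none past 1 either way. Its arguments: {"type":"object","properties":{"moves":{"type":"array"},"claw":{"type":"number"}},"required":["moves"]}

```bash
ls; mkdir -p pics; python3 - <<'E'
from bench import robot
import cv2,numpy as np
np.set_printoptions(precision=4,suppress=True)
s=robot.get_state();print(s)
for n in("scene","top","wrist"):
    c=robot.calibration(n);print(n,c)
    cv2.imwrite(f"pics/{n}0.png",robot.camera(n))
E
```

```text
pics
{'clock': 0.0, 'q': array([ 1.1883,  0.7071, -0.0276,  1.485 ,  0.022 ,  0.9509, -0.0755]), 'dq': array([0.0003, 0.0005, 0.0018, 0.0012, 0.0006, 0.    , 0.0006]), 'effort': array([ -0.0021, -88.3216,   1.2336, -23.6162,   0.0168,   0.0066,
         0.    ]), 'position': array([ 0.1921, -0.5417,  0.3034]), 'eef_rot': array([ 0.9855,  0.1695, -0.0001, -0.0006]), 'wrist_force': array([ 0.2121,  0.2649, -0.4698]), 'torque': array([-0.0133,  0.0043, -0.0431]), 'finger_force': 0.0, 'opening': 0.08568305976516594}
scene {'fx': 514.1263004994611, 'fy': 514.1263004994611, 'cx': 316.9877834629063, 'cy': 235.65696744693886, 'dist_coeffs': array([-0.0999,  0.    ,  0.    ,  0.    ,  0.    ]), 'view': array([[ 0.8729, -0.4878,  0.0108, -0.3267],
       [ 0.2577,  0.4799,  0.8386, -0.3665],
       [-0.4142, -0.7293,  0.5446, -0.5147],
       [ 0.    ,  0.    ,  0.    ,  1.    ]])}
top {'fx': 556.1843508201587, 'fy': 556.1843508201587, 'cx': 327.68207477524334, 'cy': 234.4605254331209, 'dist_coeffs': array([-0.1489,  0.    ,  0.    ,  0.    ,  0.    ]), 'view': array([[ 0.1513, -0.9885,  0.0069,  0.2144],
       [ 0.9635,  0.149 ,  0.2224, -0.569 ],
       [-0.2209, -0.027 ,  0.9749, -0.8996],
       [ 0.    ,  0.    ,  0.    ,  1.    ]])}
wrist {'fx': 394.2586583602968, 'fy': 394.2586583602968, 'cx': 314.08400747714745, 'cy': 239.03238098095758, 'dist_coeffs': array([-0.0222,  0.    ,  0.    ,  0.    ,  0.    ]), 'view': array([[ 0.3346, -0.9424, -0.001 , -0.5745],
       [ 0.8978,  0.3191, -0.3036,  0.0398],
       [ 0.2864,  0.1007,  0.9528, -0.3801],
       [ 0.    ,  0.    ,  0.    ,  1.    ]])}
```

View pics/top0.png

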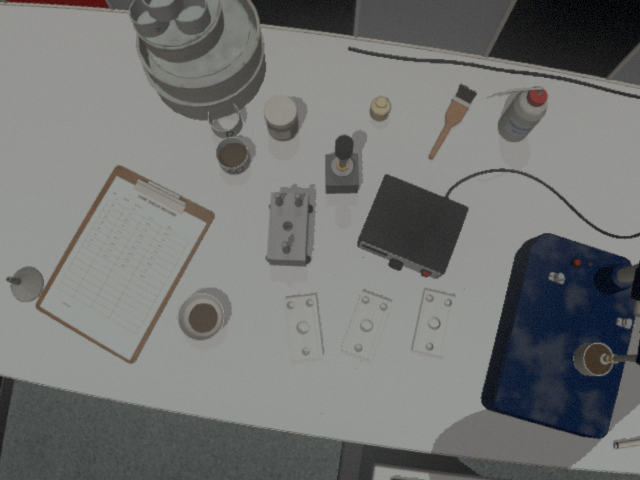

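View pics/scene0.png

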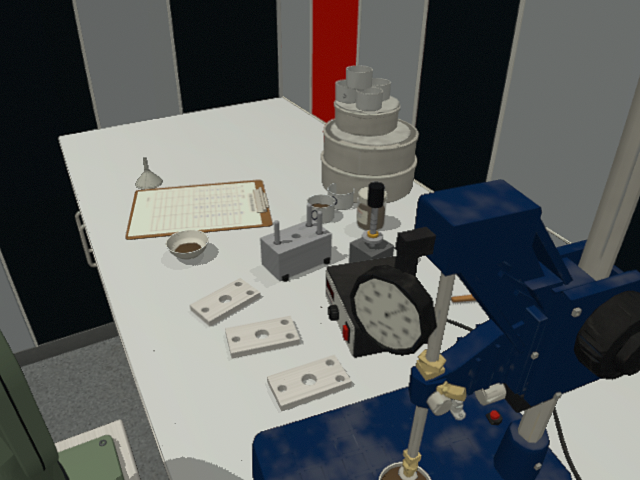

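```bash
cat > h.py <<'E'
from bench import robot
import cv2,numpy as np
np.set_printoptions(precision=4,suppress=True)
def K(c): return np.array([[c['fx'],0,c['cx']],[0,c['fy'],c['cy']],[0,0,1.]])
F=np.diag([1,-1,-1,1.])
def ray(c,uv):
    p=cv2.undistortPoints(np.float64(uv).reshape(-1,1,2),K(c),c['dist_coeffs']).reshape(-1,2)
    M=F@c['view']; R,t=M[:3,:3],M[:3,3]
    return -R.T@t,(R.T@np.c_[p,np.ones(len(p))].T).T
def onz(c,uv,z):
    o,d=ray(c,uv); return o+d*((z-o[2])/d[:,2])[:,None]
def proj(c,P):
    M=F@c['view']; 
    return cv2.projectPoints(np.float64(P).reshape(-1,1,3),cv2.Rodrigues(M[:3,:3])[0],M[:3,3],K(c),c['dist_coeffs'])[0].reshape(-1,2)
def tri(c1,uv1,c2,uv2):
    a,d=ray(c1,[uv1]);b,e=ray(c2,[uv2]);d=d[0];e=e[0]
    s=np.linalg.lstsq(np.c_[d,-e],b-a,rcond=None)[0]
    return (a+s[0]*d+b+s[1]*e)/2,np.linalg.norm(a+s[0]*d-b-s[1]*e)
E
python3 - <<'E'
from h import *
c=robot.calibration('top');s=robot.calibration('scene');w=robot.calibration('wrist')
for n,k in(('top',c),('scene',s),('wrist',w)):print(n,ray(k,[[0,0]])[0])
for n,uv,z in(('plates',[[304,326],[366,325],[434,323]],.012),('dish',[[203,318]],.02),('mould',[[289,228]],.062),('stand',[[342,180]],.05),('machinebase',[[520,240],[490,400],[600,435]],.05),('hot',[[388,178],[467,207],[440,272],[360,243]],.06)):print(n,onz(c,uv,z))
print('machine tri knob',tri(c,(620,275),s,(413,245)))
im=cv2.imread('pics/top0.png')
cv2.imwrite('pics/t1.png',cv2.resize(im[160:370,255:475],None,fx=2.8,fy=2.8,interpolation=cv2.INTER_CUBIC))
E
```

```text
top [0.3171 0.2724 1.0021]
scene [ 0.1664 -0.3588  0.5912]
wrist [ 0.2653 -0.5158  0.3737]
plates [[0.371  0.3162 0.012 ]
 [0.3893 0.208  0.012 ]
 [0.4105 0.0884 0.012 ]]
dish [[0.3562 0.4946 0.02  ]]
mould [[0.5312 0.3667 0.062 ]]
stand [[0.6361 0.2886 0.05  ]]
machinebase [[ 0.5753 -0.0428  0.05  ]
 [ 0.2909 -0.0158  0.05  ]
 [ 0.2534 -0.22    0.05  ]]
hot [[0.6492 0.2078 0.06  ]
 [0.6179 0.0613 0.06  ]
 [0.4945 0.097  0.06  ]
 [0.5241 0.2409 0.06  ]]
machine tri knob (array([ 0.4532, -0.0709,  0.337 ]), np.float64(0.04139403180450024))
```

View pics/t1.png

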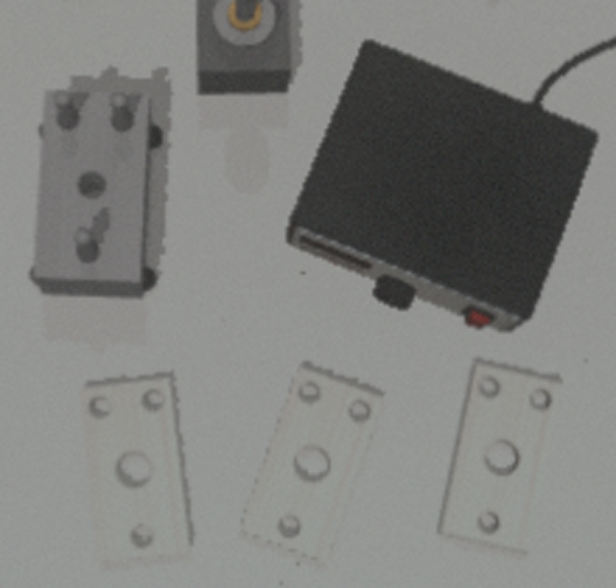

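View pics/wrist0.png

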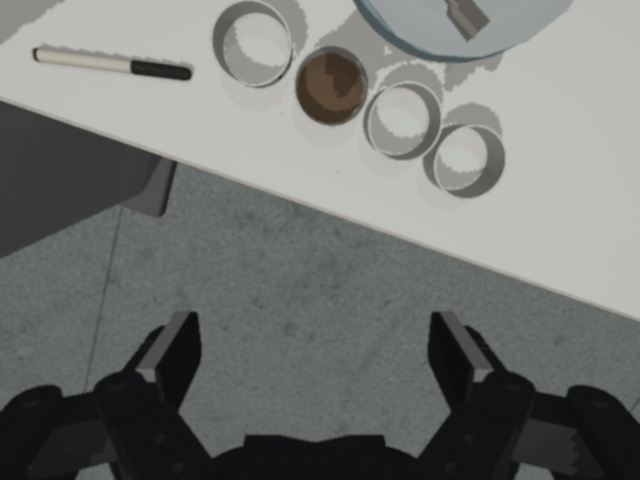

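```bash
python3 - <<'E'
from h import *
c=robot.calibration('top');s=robot.calibration('scene')
print('red',tri(c,(578,262),s,(495,415)),'cup',tri(c,(595,358),s,(405,475)))
print('colbase',onz(c,[[612,280]],.06),onz(s,[[528,440]],.06))
b=onz(s,[[528,440]],.06)[0]
for z in(.2,.3,.4,.5,.6,.7):print(z,proj(s,[[b[0],b[1],z]]),proj(c,[[b[0],b[1],z]]))
o,d=ray(s,[[485,185],[420,200],[410,240],[600,290],[380,330],[555,200]]);print(o,d/np.hypot(d[:,0],d[:,1])[:,None])
t=cv2.imread('pics/top0.png')[200:460,470:];z=cv2.imread('pics/scene0.png')[150:,360:]
a=cv2.resize(t,None,fx=2,fy=2);bb=cv2.resize(z,(int(280*520/330),520))
cv2.imwrite('pics/m.png',np.clip(1.6*np.hstack([a,bb]),0,255))
E
```

```text
red (array([ 0.5393, -0.1329,  0.0963]), np.float64(0.0015294386949071912)) cup (array([ 0.3804, -0.1575,  0.1336]), np.float64(0.003299324806398046))
colbase [[ 0.5257 -0.2166  0.06  ]] [[ 0.574  -0.1644  0.06  ]]
0.2 [[561.3871 359.1499]] [[625.7794 231.8463]]
0.3 [[590.6264 284.3201]] [[661.2159 215.6138]]
0.4 [[625.08   190.4045]] [[704.5714 195.2254]]
0.5 [[664.3515  72.7808]] [[757.2642 169.3534]]
0.6 [[703.9881 -69.3903]] [[817.5083 137.0456]]
0.7 [[ 723.779  -213.8233]] [[864.3868 102.4014]]
[ 0.1664 -0.3588  0.5912] [[ 0.7638  0.6455 -0.4795]
 [ 0.675   0.7378 -0.5374]
 [ 0.6673  0.7447 -0.6431]
 [ 0.9114  0.4116 -0.6502]
 [ 0.6325  0.7745 -0.9309]
 [ 0.8465  0.5324 -0.4801]][ WARN:0@0.110] global loadsave.cpp:1063 imwrite_ Unsupported depth image for selected encoder is fallbacked to CV_8U.
```

View pics/m.png

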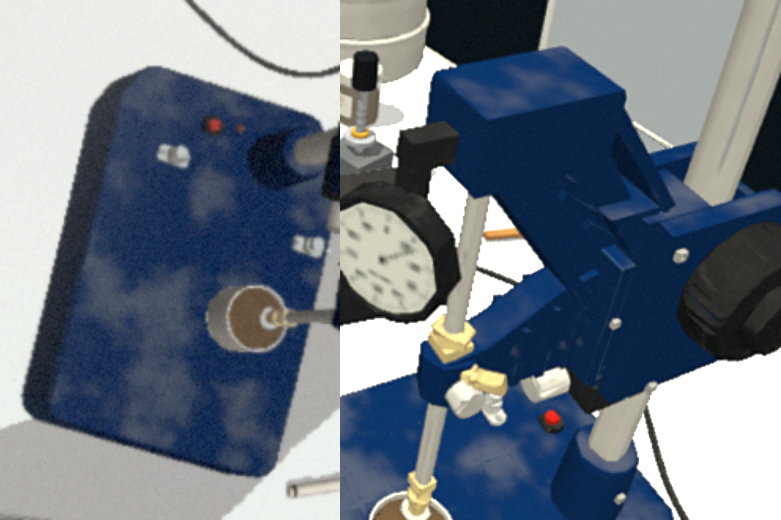

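Request:
step_arm:
  moves:
    - {"y": -0.15,"z": -0.25}
    - {"y": -0.35,"z": -0.5}
    - {"y": -0.55,"z": -0.75}
    - {"y": -0.75,"z": -1}
    - {"y": -0.9,"z": -1}

```text
validation failed for argument at $.mo...
```

Request:
step_arm:
  moves:
    - {"y": -0.2,"z": -0.2}
    - {"y": -0.45,"z": -0.4}
    - {"y": -0.7,"z": -0.6}
    - {"y": -0.9,"z": -0.8}
    - {"y": -0.95,"z": -0.9}

```text
validation failed for argument at $.mo...
```

```bash
python3 - <<'E'
from h import *
s=robot.get_state();print(s['clock'],s['q'],s['position'],s['eef_rot'],s['wrist_force'])
cv2.imwrite('pics/w1.png',robot.camera('wrist'))
E
```

```text
0.15 [ 1.1883  0.7069 -0.0276  1.4849  0.022   0.9509 -0.0755] [ 0.1922 -0.5418  0.3036] [ 0.9855  0.1696 -0.0001 -0.0004] [-0.3124  0.1001  0.6105]
```

Request:
step_arm:
  moves:
    - {"x": 0,"y": -0.15,"z": -0.25,"ax": 0,"ay": 0,"az": 0}
    - {"x": 0,"y": -0.35,"z": -0.5,"ax": 0,"ay": 0,"az": 0}
    - {"x": 0,"y": -0.55,"z": -0.75,"ax": 0,"ay": 0,"az": 0}
    - {"x": 0,"y": -0.75,"z": -1,"ax": 0,"ay": 0,"az": 0}
    - {"x": 0,"y": -0.9,"z": -1,"ax": 0,"ay": 0,"az": 0}

```text
clock: 0.7
position: [0.1558, -0.4395, 0.4268]
eef_rot: [0.986, 0.169, 0.001, 0.002]
wrist_force: [0.5, -0.5, -0.9]
opening: 0.0852
finger_force: 0.0
```

Request:
step_arm:
  moves:
    - {"x": 0,"y": -0.25,"z": -0.25,"ax": 0,"ay": 0,"az": 0}
    - {"x": 0,"y": -0.5,"z": -0.5,"ax": 0,"ay": 0,"az": 0}
    - {"x": 0,"y": -0.75,"z": -0.75,"ax": 0,"ay": 0,"az": 0}
    - {"x": 0,"y": -1,"z": -0.9,"ax": 0,"ay": 0,"az": 0}
    - {"x": 0,"y": -1,"z": -0.9,"ax": 0,"ay": 0,"az": 0}

```text
clock: 1.2
position: [0.1152, -0.3249, 0.5342]
eef_rot: [0.986, 0.17, 0.0, 0.002]
wrist_force: [-0.2, -0.6, -0.5]
opening: 0.0857
finger_force: 0.0
```

```bash
python3 - <<'E'
from h import *
s=robot.get_state();print(s['clock'],s['q'],s['position'],s['eef_rot'],s['wrist_force'])
E
```

```text
1.2 [ 1.1644  0.1129 -0.032   1.6656  0.0038  1.3588 -0.0983] [ 0.1152 -0.3249  0.5342] [0.9855 0.1696 0.0005 0.0021] [-0.1652 -0.6076 -0.5475]
```

Request:
step_arm:
  moves:
    - {"x": 0,"y": -0.3,"z": -0.05,"ax": 0,"ay": 0,"az": 0}
    - {"x": 0,"y": -0.6,"z": -0.1,"ax": 0,"ay": 0,"az": 0}
    - {"x": 0,"y": -0.85,"z": -0.1,"ax": 0,"ay": 0,"az": 0}
    - {"x": 0,"y": -0.85,"z": -0.1,"ax": 0,"ay": 0,"az": 0}

```text
clock: 1.6
position: [0.0811, -0.2288, 0.5442]
eef_rot: [0.986, 0.17, 0.0, 0.001]
wrist_force: [-1.0, -0.2, 0.3]
opening: 0.0856
finger_force: 0.0
```

```bash
python3 - <<'E'
from h import *
s=robot.get_state();print(s['clock'],s['q'],s['position'],s['eef_rot'],s['wrist_force'])
E
```

```text
1.6 [ 1.1533 -0.0854 -0.0473  1.8343 -0.004   1.3912 -0.1231] [ 0.0811 -0.2288  0.5442] [0.9855 0.1696 0.0002 0.0007] [-0.9881 -0.2461  0.2898]
```

Request:
step_arm:
  moves:
    - {"x": 0.255,"y": -0.016,"z": 0,"ax": 0,"ay": 0,"az": -0.02}
    - {"x": 0.506,"y": -0.064,"z": 0,"ax": 0,"ay": 0,"az": -0.04}
    - {"x": 0.749,"y": -0.144,"z": 0,"ax": 0,"ay": 0,"az": -0.06}
    - {"x": 0.98,"y": -0.253,"z": 0,"ax": 0,"ay": 0,"az": -0.08}
    - {"x": 0.98,"y": -0.253,"z": 0,"ax": 0,"ay": 0,"az": -0.08}

```text
clock: 2.1
position: [0.1845, -0.1616, 0.5437]
eef_rot: [0.911, 0.413, 0.0, -0.0]
wrist_force: [-0.8, -0.9, -0.4]
opening: 0.0853
finger_force: 0.0
```

Request:
step_arm:
  moves:
    - {"x": 0.255,"y": -0.016,"z": 0,"ax": 0,"ay": 0,"az": -0.02}
    - {"x": 0.506,"y": -0.064,"z": 0,"ax": 0,"ay": 0,"az": -0.04}
    - {"x": 0.749,"y": -0.144,"z": 0,"ax": 0,"ay": 0,"az": -0.06}
    - {"x": 0.98,"y": -0.253,"z": 0,"ax": 0,"ay": 0,"az": -0.08}
    - {"x": 0.98,"y": -0.253,"z": 0,"ax": 0,"ay": 0,"az": -0.08}

```text
clock: 2.6
position: [0.2389, -0.0531, 0.5439]
eef_rot: [0.779, 0.626, 0.0, -0.0]
wrist_force: [0.2, -1.5, 0.5]
opening: 0.0857
finger_force: 0.0
```

Request:
step_arm:
  moves:
    - {"x": 0.255,"y": -0.016,"z": 0,"ax": 0,"ay": 0,"az": -0.02}
    - {"x": 0.506,"y": -0.064,"z": 0,"ax": 0,"ay": 0,"az": -0.04}
    - {"x": 0.749,"y": -0.144,"z": 0,"ax": 0,"ay": 0,"az": -0.06}
    - {"x": 0.98,"y": -0.253,"z": 0,"ax": 0,"ay": 0,"az": -0.08}
    - {"x": 0.98,"y": -0.253,"z": 0,"ax": 0,"ay": 0,"az": -0.08}

```text
clock: 3.1
position: [0.2345, 0.0682, 0.544]
eef_rot: [0.6, 0.8, 0.0, -0.0]
wrist_force: [0.3, -0.8, 0.4]
opening: 0.0852
finger_force: 0.0
```

```bash
python3 - <<'E'
from h import *
s=robot.get_state();print(s['clock'],s['q'],s['position'],s['eef_rot'],s['wrist_force'])
# plates from the top crop
c=robot.calibration('top')
for n,P in dict(p1=[(100,406),(153,400),(134,469),(142,536)],p2=[(310,392),(359,410),(312,464),(289,526)],p3=[(489,387),(541,400),(502,457),(488,522)]).items():
    w=onz(c,np.array(P)/2.8+[255,160],.012);v=(w[0]+w[1])/2-w[3];print(n,w[:,:2].tolist(),np.degrees(np.arctan2(v[1],v[0])),np.hypot(*v[:2]))
w=onz(c,np.array([(91,184)])/2.8+[255,160],.062);print('bore',w)
w=onz(c,np.array([(44,90),(150,92),(141,282),(36,277)])/2.8+[255,160],.062);print('mould corners',w,w.mean(0))
E
```

```text
3.1 [ 0.4992 -0.0919 -0.7793  1.8192 -0.0661  1.3877  0.0186] [0.2345 0.0682 0.544 ] [ 0.5997  0.8002  0.0004 -0.    ] [ 0.3333 -0.765   0.359 ]
p1 [[0.40408932115399565, 0.34542735115908557], [0.41304410668331115, 0.3127431453508316], [0.36809564951694723, 0.31773143405571846], [0.32754667752816113, 0.30614223808635016]] 15.810901556467739 0.0842058668520998
p2 [[0.4332200479696736, 0.21471223816923732], [0.42649806863714756, 0.18221750998196368], [0.3881858189457784, 0.2071084467399513], [0.34760617172117, 0.2159786478392703]] -12.020247823484137 0.08409678723088027
p3 [[0.4533810001980576, 0.10137583512635162], [0.4499665844974968, 0.06699731560581354], [0.41018769367121755, 0.08781213367602833], [0.3682344491754828, 0.09177201093767079]] -5.194456652064909 0.0837834280859564
bore [[0.5348 0.37   0.062 ]]
mould corners [[0.5905 0.4096 0.062 ]
 [0.5994 0.3433 0.062 ]
 [0.4785 0.3294 0.062 ]
 [0.4717 0.3936 0.062 ]] [0.535 0.369 0.062]
```

Request:
step_arm:
  moves:
    - {"x": 0.2,"y": 0.2,"z": 0.25,"ax": 0,"ay": 0,"az": 0}
    - {"x": 0.4,"y": 0.4,"z": 0.5,"ax": 0,"ay": 0,"az": 0}
    - {"x": 0.6,"y": 0.6,"z": 0.7,"ax": 0,"ay": 0,"az": 0}
    - {"x": 0.8,"y": 0.8,"z": 1,"ax": 0,"ay": 0,"az": 0}
    - {"x": 0.85,"y": 0.82,"z": 1,"ax": 0,"ay": 0,"az": 0}

```text
clock: 3.6
position: [0.3027, 0.1925, 0.4205]
eef_rot: [0.603, 0.798, -0.002, -0.002]
wrist_force: [0.3, -0.5, 0.3]
opening: 0.0855
finger_force: 0.0
```

Request:
step_arm:
  moves:
    - {"x": 0.2,"y": 0.2,"z": 0.25,"ax": 0,"ay": 0,"az": -0.02}
    - {"x": 0.4,"y": 0.4,"z": 0.5,"ax": 0,"ay": 0,"az": -0.04}
    - {"x": 0.6,"y": 0.6,"z": 0.7,"ax": 0,"ay": 0,"az": -0.06}
    - {"x": 0.8,"y": 0.8,"z": 1,"ax": 0,"ay": 0,"az": -0.08}
    - {"x": 0.85,"y": 0.82,"z": 1,"ax": 0,"ay": 0,"az": -0.1}
    - {"x": 0.85,"y": 0.82,"z": 1,"ax": 0,"ay": 0,"az": -0.12}
    - {"x": 0.85,"y": 0.82,"z": 1,"ax": 0,"ay": 0,"az": -0.14}
    - {"x": 0.85,"y": 0.82,"z": 1,"ax": 0,"ay": 0,"az": -0.16}
    - {"x": 0.85,"y": 0.82,"z": 1,"ax": 0,"ay": 0,"az": -0.18}
    - {"x": 0.85,"y": 0.82,"z": 1,"ax": 0,"ay": 0,"az": -0.2}
    - {"x": 0.85,"y": 0.82,"z": 1,"ax": 0,"ay": 0,"az": -0.22}
    - {"x": 0.85,"y": 0.82,"z": 1,"ax": 0,"ay": 0,"az": -0.249}
    - {"x": 0.85,"y": 0.82,"z": 1,"ax": 0,"ay": 0,"az": -0.249}

```text
clock: 4.9
position: [0.369, 0.3157, 0.3029]
eef_rot: [-0.136, 0.991, -0.0, -0.001]
wrist_force: [0.3, -0.3, -0.0]
opening: 0.0854
finger_force: 0.0
```

```bash
cat >> h.py <<'E'
def st():
    s=robot.get_state();q=s['eef_rot'];print('t',s['clock'],'q',s['q'],'p',s['position'],'az',np.degrees(2*np.arctan2(q[1],q[0])),'tilt',q[2:],'F',s['wrist_force'],'open',s['opening'],s['finger_force']);return s
def go(p,yaw):
    "units for a move to TCP p, tool x azimuth yaw (deg)"
    from scipy.spatial.transform import Rotation as R
    s=robot.get_state();A=R.from_quat(s['eef_rot']);y=np.radians(yaw)
    B=R.from_matrix(np.array([[np.cos(y),np.sin(y),0],[np.sin(y),-np.cos(y),0],[0,0,-1]]).T)
    print('move',A.inv().apply(np.array(p)-s['position'])/.12,(A.inv()*B).as_rotvec()/2/np.pi)
E
python3 - <<'E'
from h import *
st();im=robot.camera('wrist');cv2.imwrite('pics/w2.png',im)
E
```

```text
t 4.9 q [-0.1689  0.8255 -1.2253  1.7831  0.8459  1.1752  0.1799] p [0.369  0.3157 0.3029] az 195.6176099503869 tilt [-0.0004 -0.0008] F [ 0.2994 -0.253  -0.0347] open 0.08542154654071167 0.0
```

View pics/w2.png

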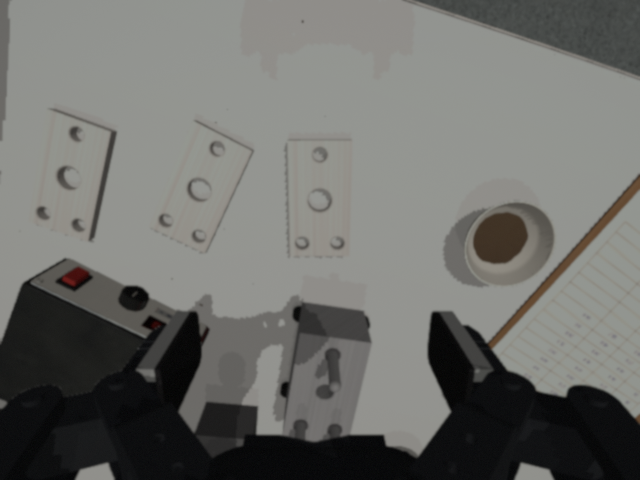

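```bash
cat >> h.py <<'E'
L=np.array([[42,17],[42,-17],[-42,0],[0,0]])/1000.
def holes(im,c,xy,yaw,z,save=None,win=1.9):
    "refine plate hole rims at height z near a guess; gives centre xy, yaw deg, residual"
    y=np.radians(yaw);Rm=np.array([[np.cos(y),-np.sin(y)],[np.sin(y),np.cos(y)]])
    W=np.c_[(Rm@L.T).T+xy,np.full(4,z)];px=proj(c,W);out=[];g=cv2.cvtColor(im,cv2.COLOR_BGR2GRAY);S=6
    vis=cv2.resize(im,None,fx=1,fy=1).copy()
    for i,(p,d) in enumerate(zip(px,(13,13,13,22))):
        e=proj(c,W[i]+np.array([[d/2000,0,0],[-d/2000,0,0]]));r=np.linalg.norm(e[0]-e[1])/2
        h=int(r*win)+2;x0,y0=np.round(p).astype(int)-h
        a=g[y0:y0+2*h,x0:x0+2*h]
        if a.shape!=(2*h,2*h): out.append([np.nan]*2);continue
        a=cv2.resize(a,None,fx=S,fy=S,interpolation=cv2.INTER_CUBIC);a=cv2.normalize(a,None,0,255,cv2.NORM_MINMAX)
        q=cv2.HoughCircles(cv2.GaussianBlur(a,(0,0),S/2.5),cv2.HOUGH_GRADIENT_ALT,1,5,param1=60,param2=.3,minRadius=int(r*S*.75),maxRadius=int(r*S*1.2))
        if q is None: out.append([np.nan]*2);continue
        k=q[0];k=k[np.argmin(np.hypot(k[:,0]-h*S,k[:,1]-h*S))]
        u=[(k[0]+.5)/S-.5+x0,(k[1]+.5)/S-.5+y0];out.append(u)
        cv2.circle(vis,(round(u[0]),round(u[1])),round(k[2]/S),(0,0,255),1)
    out=np.array(out);ok=~np.isnan(out[:,0])
    if save:cv2.imwrite(save,vis)
    return out,ok,r
def fit(X,i):
    "rigid fit of layout rows i to world points X (n,2)"
    A=L[i];a=A-A.mean(0);b=X-X.mean(0)
    t=np.arctan2((a[:,0]*b[:,1]-a[:,1]*b[:,0]).sum(),(a*b).sum());R=np.array([[np.cos(t),-np.sin(t)],[np.sin(t),np.cos(t)]])
    o=X.mean(0)-R@A.mean(0);return o,np.degrees(t),(X-(A@R.T+o))*1000
def plate(im,c,xy,yaw,z,save=None):
    u,ok,_=holes(im,c,xy,yaw,z,save)
    X=onz(c,u[ok],z)[:,:2];return fit(X,np.where(ok)[0])
E
python3 - <<'E'
from h import *
for n,f in(('wrist','w2'),('top','top0')):
    c=robot.calibration(n);im=cv2.imread(f'pics/{f}.png')
    for xy,y in (((.368,.318),15.8),((.388,.207),-12),((.410,.088),-5.2)):
        try:print(n,*plate(im,c,xy,y,.012))
        except Exception as e:print(n,e)
st()
E
```

```text
wrist [0.3661 0.3204] 15.529019936921614 [[ 0.0072 -0.1688]
 [-0.2534  0.168 ]
 [ 0.2462  0.0008]]
wrist OpenCV(4.12.0) /io/opencv/modules/calib3d/src/undistort.dispatch.cpp:347: error: (-215:Assertion failed) CV_IS_MAT(_src) && CV_IS_MAT(_dst) && (_src->rows == 1 || _src->cols == 1) && (_dst->rows == 1 || _dst->cols == 1) && _src->cols + _src->rows - 1 == _dst->rows + _dst->cols - 1 && (CV_MAT_TYPE(_src->type) == CV_32FC2 || CV_MAT_TYPE(_src->type) == CV_64FC2) && (CV_MAT_TYPE(_dst->type) == CV_32FC2 || CV_MAT_TYPE(_dst->type) == CV_64FC2) in function 'cvUndistortPointsInternal'

wrist OpenCV(4.12.0) /io/opencv/modules/calib3d/src/undistort.dispatch.cpp:347: error: (-215:Assertion failed) CV_IS_MAT(_src) && CV_IS_MAT(_dst) && (_src->rows == 1 || _src->cols == 1) && (_dst->rows == 1 || _dst->cols == 1) && _src->cols + _src->rows - 1 == _dst->rows + _dst->cols - 1 && (CV_MAT_TYPE(_src->type) == CV_32FC2 || CV_MAT_TYPE(_src->type) == CV_64FC2) && (CV_MAT_TYPE(_dst->type) == CV_32FC2 || CV_MAT_TYPE(_dst->type) == CV_64FC2) in function 'cvUndistortPointsInternal'

top [0.3685 0.3187] 16.0894329097284 [[ 0.1523  0.2477]
 [ 0.336   0.2036]
 [-0.4757  0.2424]
 [-0.0127 -0.6937]]
top [0.3888 0.2076] -11.320576237556622 [[ 0.3298  0.8111]
 [ 0.2155 -0.7626]
 [-0.4416  0.3274]
 [-0.1038 -0.3759]]
top [0.4104 0.0886] -5.282998931706953 [[-0.1872 -0.4328]
 [-0.0673  0.1352]
 [-0.1277 -0.282 ]
 [ 0.3823  0.5795]]
t 4.95 q [-0.1693  0.825  -1.2251  1.7831  0.8455  1.1748  0.178 ] p [0.3688 0.3159 0.303 ] az 195.51794687048397 tilt [-0.0003 -0.0007] F [-0.4294  0.2506 -0.4014] open 0.08540886577255659 0.0
```

```bash
python3 - <<'E'
from h import *
go((.3673,.3196,.085),195.6)
E
```

```text
move [0.001  0.0338 1.8169] [-0.0001 -0.0002 -0.0002]
```

Request:
step_arm:
  moves:
    - {"x": 0,"y": 0.034,"z": 0.3,"ax": 0,"ay": 0,"az": 0}
    - {"x": 0,"y": 0.034,"z": 0.6,"ax": 0,"ay": 0,"az": 0}
    - {"x": 0,"y": 0.034,"z": 0.9,"ax": 0,"ay": 0,"az": 0}
    - {"x": 0,"y": 0.034,"z": 0.95,"ax": 0,"ay": 0,"az": 0}
    - {"x": 0,"y": 0.034,"z": 0.95,"ax": 0,"ay": 0,"az": 0}
  claw: -0.55

```text
clock: 5.45
position: [0.3669, 0.3205, 0.19]
eef_rot: [-0.134, 0.991, -0.0, -0.001]
wrist_force: [0.2, 1.0, 1.1]
opening: 0.0659
finger_force: 0.0
```

Request:
step_arm:
  moves:
    - {"x": 0,"y": 0,"z": 0.25,"ax": 0,"ay": 0,"az": 0}
    - {"x": 0,"y": 0,"z": 0.5,"ax": 0,"ay": 0,"az": 0}
    - {"x": 0,"y": 0,"z": 0.7,"ax": 0,"ay": 0,"az": 0}
    - {"x": 0,"y": 0,"z": 0.8,"ax": 0,"ay": 0,"az": 0}
    - {"x": 0,"y": 0,"z": 0.84,"ax": 0,"ay": 0,"az": 0}
    - {"x": 0,"y": 0,"z": 0.84,"ax": 0,"ay": 0,"az": 0}

```text
clock: 6.05
position: [0.3674, 0.3208, 0.0901]
eef_rot: [-0.135, 0.991, 0.0, 0.001]
wrist_force: [-0.5, -0.1, 0.1]
opening: 0.0664
finger_force: 0.0
```

```bash
python3 - <<'E'
from h import *
st();im=robot.camera('wrist');cv2.imwrite('pics/w3.png',im)
E
```

```text
t 6.05 q [-0.3024  1.143  -0.9556  1.9591  1.3282  0.8721 -0.1945] p [0.3674 0.3208 0.0901] az 195.4787971919657 tilt [0.0003 0.0005] F [-0.5199 -0.0947  0.0985] open 0.06639280934935189 0.0
```

View pics/w3.png

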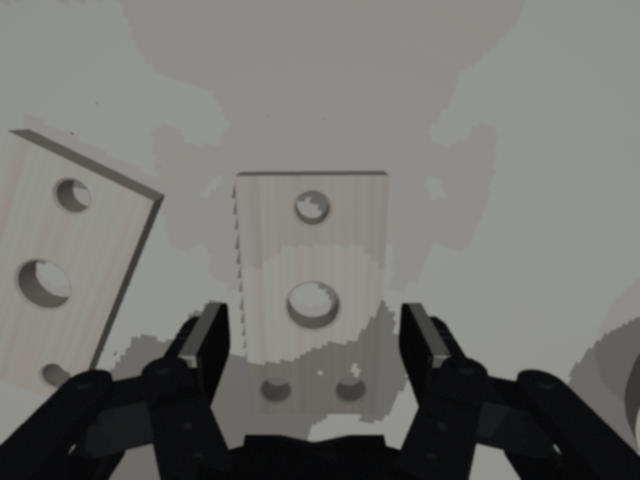

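Request:
step_arm:
  moves:
    - {"x": 0,"y": -0.005,"z": 0.05,"ax": 0,"ay": 0,"az": 0}
    - {"x": 0,"y": -0.008,"z": 0.1,"ax": 0,"ay": 0,"az": 0}
    - {"x": 0,"y": -0.008,"z": 0.125,"ax": 0,"ay": 0,"az": 0}
    - {"x": 0,"y": -0.008,"z": 0.125,"ax": 0,"ay": 0,"az": 0}

```text
clock: 6.5
position: [0.367, 0.3196, 0.0738]
eef_rot: [-0.135, 0.991, -0.0, -0.0]
wrist_force: [-0.0, -0.3, 1.0]
opening: 0.0659
finger_force: 0.0
```

Request:
step_arm:
  moves:
    - {"x": 0,"y": 0,"z": 0.015,"ax": 0,"ay": 0,"az": 0}
    - {"x": 0,"y": 0,"z": 0.025,"ax": 0,"ay": 0,"az": 0}
    - {"x": 0,"y": 0,"z": 0.025,"ax": 0,"ay": 0,"az": 0}

```text
clock: 6.8
position: [0.3671, 0.3197, 0.0711]
eef_rot: [-0.135, 0.991, 0.0, -0.0]
wrist_force: [0.2, -1.3, -0.8]
opening: 0.0661
finger_force: 0.0
```

Request:
step_arm:
  moves:
    - {"x": 0,"y": 0,"z": 0.01,"ax": 0,"ay": 0,"az": 0}
    - {"x": 0,"y": 0,"z": 0.02,"ax": 0,"ay": 0,"az": 0}
    - {"x": 0,"y": 0,"z": 0.02,"ax": 0,"ay": 0,"az": 0}

```text
clock: 7.1
position: [0.3671, 0.3196, 0.0686]
eef_rot: [-0.135, 0.991, 0.0, -0.0]
wrist_force: [-0.1, 0.1, -0.6]
opening: 0.0663
finger_force: 0.0
```

Request:
step_arm:
  moves:
    - {"x": 0,"y": 0,"z": 0.01,"ax": 0,"ay": 0,"az": 0}
    - {"x": 0,"y": 0,"z": 0.02,"ax": 0,"ay": 0,"az": 0}
    - {"x": 0,"y": 0,"z": 0.02,"ax": 0,"ay": 0,"az": 0}

```text
clock: 7.4
position: [0.3671, 0.3196, 0.0662]
eef_rot: [-0.135, 0.991, -0.0, -0.0]
wrist_force: [0.0, 0.5, -0.3]
opening: 0.0668
finger_force: 0.0
```

Request:
step_arm:
  moves:
    - {"x": 0,"y": 0,"z": 0.01,"ax": 0,"ay": 0,"az": 0}
    - {"x": 0,"y": 0,"z": 0.01,"ax": 0,"ay": 0,"az": 0}
    - {"x": 0,"y": 0,"z": 0.01,"ax": 0,"ay": 0,"az": 0}
    - {"x": 0,"y": 0,"z": 0.01,"ax": 0,"ay": 0,"az": 0}
    - {"x": 0,"y": 0,"z": 0.01,"ax": 0,"ay": 0,"az": 0}
    - {"x": 0,"y": 0,"z": 0.01,"ax": 0,"ay": 0,"az": 0}
  claw: 1

```text
clock: 8.0
position: [0.3667, 0.3216, 0.0681]
eef_rot: [-0.136, 0.991, 0.002, 0.001]
wrist_force: [-8.3, -2.8, 66.6]
opening: 0.0567
finger_force: 83.3
```

Request:
step_arm:
  moves:
    - {"x": 0,"y": 0,"z": -0.04,"ax": 0,"ay": 0,"az": 0}
    - {"x": 0,"y": 0,"z": -0.045,"ax": 0,"ay": 0,"az": 0}
    - {"x": 0,"y": 0,"z": -0.045,"ax": 0,"ay": 0,"az": 0}
    - {"x": 0,"y": 0,"z": -0.045,"ax": 0,"ay": 0,"az": 0}
  claw: -0.55

```text
clock: 8.4
position: [0.3671, 0.3195, 0.0703]
eef_rot: [-0.135, 0.991, -0.0, -0.0]
wrist_force: [0.5, 0.1, -0.0]
opening: 0.066
finger_force: 0.0
```

Request:
step_arm:
  moves:
    - {"x": 0,"y": 0,"z": 0,"ax": 0,"ay": 0,"az": 0}
    - {"x": 0,"y": 0,"z": 0,"ax": 0,"ay": 0,"az": 0}
    - {"x": 0,"y": 0,"z": 0,"ax": 0,"ay": 0,"az": 0}
    - {"x": 0,"y": 0,"z": 0,"ax": 0,"ay": 0,"az": 0}
    - {"x": 0,"y": 0,"z": 0,"ax": 0,"ay": 0,"az": 0}
    - {"x": 0,"y": 0,"z": 0,"ax": 0,"ay": 0,"az": 0}
  claw: 1

```text
clock: 9.0
position: [0.3671, 0.3197, 0.0708]
eef_rot: [-0.135, 0.991, 0.0, 0.0]
wrist_force: [-1.4, -2.0, 11.4]
opening: 0.056
finger_force: 62.8
```

```bash
python3 - <<'E'
from h import *
s=st();c=robot.calibration('wrist');im=robot.camera('wrist');cv2.imwrite('pics/w4.png',im)
print(plate(im,c,s['position'][:2],15.5,.012,'pics/w4d.png'))
E
```

```text
t 9.0 q [-0.3093  1.177  -0.9342  1.9626  1.3781  0.858  -0.2262] p [0.3671 0.3197 0.0708] az 195.57110504469145 tilt [0.0001 0.    ] F [-1.4393 -2.0079 11.369 ] open 0.05603866986803788 62.77569505618885Traceback (most recent call last):
  File "<stdin>", line 3, in <module>
  File "h.py", line 54, in plate
    X=onz(c,u[ok],z)[:,:2];return fit(X,np.where(ok)[0])
      ~~~^^^^^^^^^^^
  File "h.py", line 11, in onz
    o,d=ray(c,uv); return o+d*((z-o[2])/d[:,2])[:,None]
        ~~~^^^^^^
  File "h.py", line 7, in ray
    p=cv2.undistortPoints(np.float64(uv).reshape(-1,1,2),K(c),c['dist_coeffs']).reshape(-1,2)
      ~~~~~~~~~~~~~~~~~~~^^^^^^^^^^^^^^^^^^^^^^^^^^^^^^^^^^^^^^^^^^^^^^^^^^^^^^
cv2.error: OpenCV(4.12.0) /io/opencv/modules/calib3d/src/undistort.dispatch.cpp:347: error: (-215:Assertion failed) CV_IS_MAT(_src) && CV_IS_MAT(_dst) && (_src->rows == 1 || _src->cols == 1) && (_dst->rows == 1 || _dst->cols == 1) && _src->cols + _src->rows - 1 == _dst->rows + _dst->cols - 1 && (CV_MAT_TYPE(_src->type) == CV_32FC2 || CV_MAT_TYPE(_src->type) == CV_64FC2) && (CV_MAT_TYPE(_dst->type) == CV_32FC2 || CV_MAT_TYPE(_dst->type) == CV_64FC2) in function 'cvUndistortPointsInternal'
```

View pics/w4d.png

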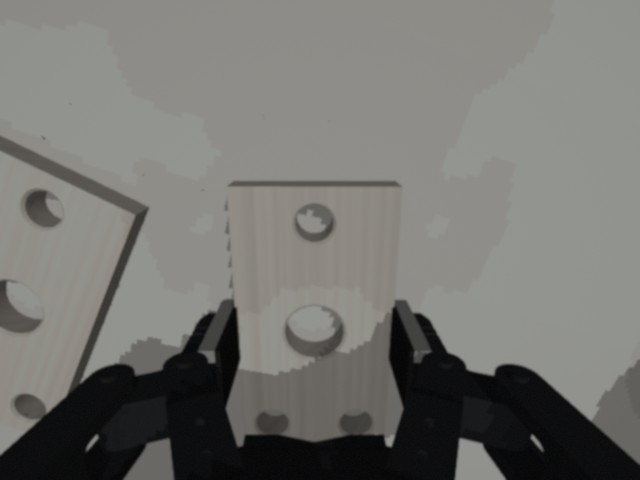

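```bash
python3 - <<'E'
from h import *
from scipy.spatial.transform import Rotation as R
s=robot.get_state();c=robot.calibration('wrist')
X=onz(c,[(314.5,222),(314.5,330.5),(273,422),(355.5,422)],.012)
T=R.from_quat(s['eef_rot']).inv().apply(X-s['position'])*1000;print('tool frame mm',T)
# lateral bias also in w2: tool pose (.369,.3157) az 195.6 
b,d,e=L,0,0
g=cv2.imread('pics/w2.png')[290:450,270:400]
cv2.imwrite('pics/b.png',cv2.resize(cv2.convertScaleAbs(g,alpha=1.8),None,fx=4,fy=3.7,interpolation=cv2.INTER_CUBIC))
im=robot.camera('top');ct=robot.calibration('top')
t=cv2.imread('pics/top0.png')
u,ok,_=holes(t,ct,(.5348,.370),7,.062);print(u)
E
```

```text
tool frame mm [[ 43.0398   0.2844  58.7432]
 [  1.2827   0.3155  58.7474]
 [-41.0457 -16.5018  58.7495]
 [-41.0399  16.995   58.7537]]
[[     nan      nan]
 [     nan      nan]
 [286.25   249.75  ]
 [287.4167 226.0833]]
```

Request:
step_arm:
  moves:
    - {"x": 0,"y": 0,"z": -0.1,"ax": 0,"ay": 0,"az": 0}
    - {"x": 0,"y": 0,"z": -0.3,"ax": 0,"ay": 0,"az": 0}
    - {"x": 0,"y": 0,"z": -0.6,"ax": 0,"ay": 0,"az": 0}
    - {"x": 0,"y": 0,"z": -0.9,"ax": 0,"ay": 0,"az": 0}
    - {"x": 0,"y": 0,"z": -1,"ax": 0,"ay": 0,"az": 0}
    - {"x": 0,"y": 0,"z": -1,"ax": 0,"ay": 0,"az": 0}

```text
clock: 9.7
position: [0.3675, 0.3197, 0.1913]
eef_rot: [-0.135, 0.991, 0.0, 0.001]
wrist_force: [1.2, 0.5, -1.8]
opening: 0.0559
finger_force: 65.8
```

```bash
python3 - <<'E'
from h import *
st();go((.525,.465,.33),187)
E
```

```text
t 9.7 q [-0.2478  0.9732 -1.0735  1.914   1.0727  0.9751 -0.0086] p [0.3675 0.3197 0.1913] az 195.53597929965431 tilt [0.0003 0.0009] F [ 1.1927  0.5488 -1.7915] open 0.055858769058091076 65.77182955224998
move [-1.5907  0.8153 -1.1525] [0.0001 0.0003 0.0237]
```

View pics/b.png

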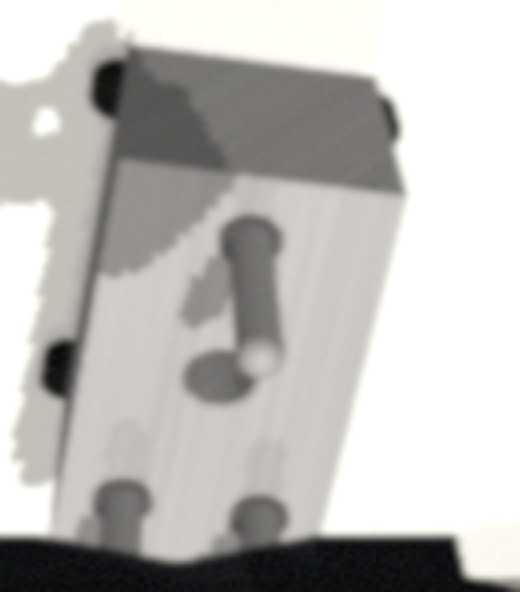

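Crop of the mould: posts' feet, a bright post tip and the bore partly hidden by a post. I'll look from beside the mould for a better view.

Request:
step_arm:
  moves:
    - {"x": 0,"y": 0.1,"z": -0.2,"ax": 0,"ay": 0,"az": 0}
    - {"x": -0.2,"y": 0.2,"z": -0.4,"ax": 0,"ay": 0,"az": 0}
    - {"x": -0.45,"y": 0.3,"z": -0.6,"ax": 0,"ay": 0,"az": 0}
    - {"x": -0.7,"y": 0.4,"z": -0.8,"ax": 0,"ay": 0,"az": 0}
    - {"x": -0.9,"y": 0.55,"z": -1,"ax": 0,"ay": 0,"az": 0}
    - {"x": -1,"y": 0.65,"z": -1,"ax": 0,"ay": 0,"az": 0}
    - {"x": -1,"y": 0.65,"z": -1,"ax": 0,"ay": 0,"az": 0}

```text
clock: 10.4
position: [0.4622, 0.4282, 0.3083]
eef_rot: [-0.135, 0.991, -0.001, -0.0]
wrist_force: [-0.4, 0.1, -2.5]
opening: 0.0564
finger_force: 65.7
```

Request:
step_arm:
  moves:
    - {"x": -0.2,"y": 0.1,"z": -0.1,"ax": 0,"ay": 0,"az": 0.01}
    - {"x": -0.4,"y": 0.16,"z": -0.15,"ax": 0,"ay": 0,"az": 0.024}
    - {"x": -0.59,"y": 0.16,"z": -0.15,"ax": 0,"ay": 0,"az": 0.024}
    - {"x": -0.59,"y": 0.16,"z": -0.15,"ax": 0,"ay": 0,"az": 0.024}
    - {"x": -0.59,"y": 0.16,"z": -0.15,"ax": 0,"ay": 0,"az": 0.024}

```text
clock: 10.9
position: [0.5247, 0.4643, 0.3266]
eef_rot: [-0.06, 0.998, -0.001, -0.001]
wrist_force: [-0.8, 0.1, -2.5]
opening: 0.0562
finger_force: 65.7
```

```bash
python3 - <<'E'
from h import *
st();im=robot.camera('wrist');cv2.imwrite('pics/w5.png',im);c=robot.calibration('wrist');np.save('w5c.npy',c,allow_pickle=True)
print(proj(c,[[.5348,.37,.062]]))
E
```

```text
t 10.9 q [-0.4826  1.0468 -1.0632  0.8409  0.8585  1.5932  0.4995] p [0.5247 0.4643 0.3266] az 186.917813162683 tilt [-0.0011 -0.0005] F [-0.7508  0.1095 -2.5168] open 0.05615818062671245 65.71743463282473
[[205.7026 205.9753]]
```

View pics/w5.png

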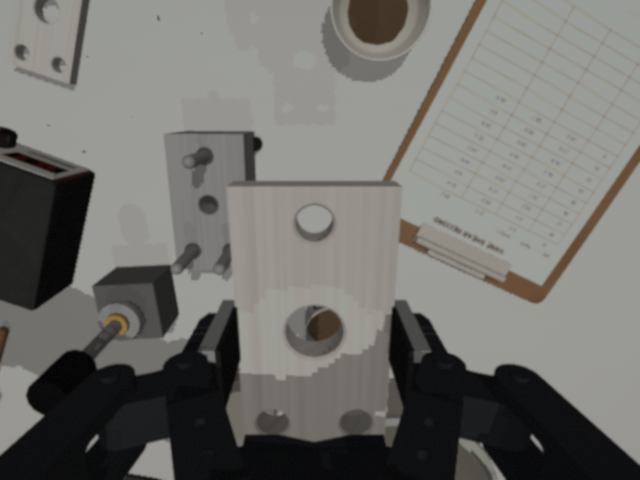

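```bash
python3 - <<'E'
from h import *
im=cv2.imread('pics/w5.png');g=im[120:290,150:270]
cv2.imwrite('pics/b5.png',cv2.resize(cv2.convertScaleAbs(g,alpha=1.7),None,fx=3.5*1.4,fy=3.5,interpolation=cv2.INTER_CUBIC) if 0 else cv2.resize(cv2.convertScaleAbs(g,alpha=1.7),None,fx=3.5,fy=3.5,interpolation=cv2.INTER_CUBIC))
c=np.load('w5c.npy',allow_pickle=True).item()
print(proj(c,[[.5348+.085*a,.37,.062+b] for a in(0,.1) for b in(0,.04)]))
h=cv2.cvtColor(im,cv2.COLOR_BGR2GRAY)[190:220,193:224];print(h[::2,::2])
E
```

```text
[[205.7026 205.9753]
 [192.1346 217.5799]
 [205.3281 215.3676]
 [191.831  228.0361]]
[[119 120 119 122 124 121 121 123 123 123 121 122 123 124 123 121]
 [119 120 119 122 123 122 121 123 123 123 122 122 123 124 122 120]
 [119 121 121 121 122 116 107 106 108 115 120 122 123 124 122 120]
 [118 121 120 118 106  82  64  58  61  75  97 116 122 124 122 120]
 [119 121 119 102  69  50  46  46  47  48  61  93 118 123 122 121]
 [119 121 115  83  49  47  47  47  47  48  50  66 102 122 122 121]
 [119 120 110  71  52  54  51  50  51  51  50  52  80 119 123 120]
 [118 119 110  71  55  59  62  61  63  63  57  52  70 112 122 120]
 [118 119 112  81  59  62  65  67  69  69  67  61  72 112 122 120]
 [118 119 117  94  67  64  67  68  70  71  70  69  85 117 122 120]
 [119 119 120 108  84  69  68  68  69  69  68  75 100 120 123 120]
 [119 119 121 117 108  93  78  72  71  71  78  97 116 122 123 121]
 [119 118 120 118 120 116 106  98  95 100 108 116 121 122 123 121]
 [119 118 121 119 120 122 119 118 120 119 121 120 122 123 123 121]
 [119 118 120 119 120 123 121 120 123 122 122 121 121 122 123 121]]
```

View pics/b5.png

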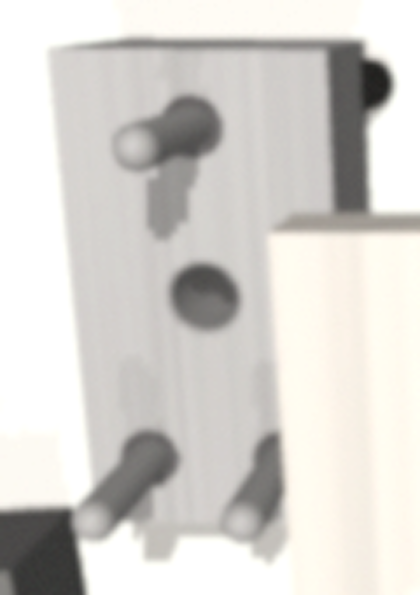

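```bash
python3 - <<'E'
from h import *
im=cv2.imread('pics/w5.png');c=np.load('w5c.npy',allow_pickle=True).item()
g=cv2.cvtColor(im,cv2.COLOR_BGR2GRAY)[190:222,193:226]
m=(g<95).astype(np.uint8);M=cv2.moments(m,True);u=(M['m10']/M['m00']+193,M['m01']/M['m00']+190)
B=onz(c,[u],.062)[0];print(u,M['m00'],'bore',B)
P=np.array([(243,519),(95,519),(135,146)])/3.5+[150,120]-.36
for z in(.104,.107):X=onz(c,P,z)[:,:2];print('posts',fit(X,[0,1,2]))
F=np.array([(148,452),(192,122)])/3.5+[150,120]-.36
X=onz(c,F,.062)[:,:2];v=X[0]-X[1];print('feet',X,np.hypot(*v),np.degrees(np.arctan2(v[1],v[0]))+np.degrees(np.arctan2(17,84)))
E
```

```text
(207.93548387096774, 204.11290322580646) 310.0 bore [0.5329 0.3719 0.062 ]
posts (array([0.5336, 0.3714]), np.float64(6.759050886873331), array([[ 0.0734,  0.0292],
       [ 0.2606, -0.0262],
       [-0.334 , -0.003 ]]))
posts (array([0.5326, 0.3722]), np.float64(6.759050886873328), array([[-0.1912, -0.1773],
       [-0.0468,  0.113 ],
       [ 0.238 ,  0.0644]]))
feet [[0.5759 0.3591]
 [0.4907 0.3672]] 0.0856671411672494 6.003770016314081
```

```bash
python3 - <<'E'
from h import *
st();go((.5341,.3717,.2066),186.75)
E
```

```text
t 10.95 q [-0.4824  1.0459 -1.0637  0.8415  0.8581  1.5932  0.4996] p [0.5245 0.4643 0.3272] az 186.95045796878793 tilt [-0.0008 -0.0004] F [-0.3841  0.517  -0.7535] open 0.05615721470508586 65.71713601530064
move [ 0.0126 -0.7739  1.0061] [-0.0003 -0.0001  0.0006]
```

Request:
step_arm:
  moves:
    - {"x": 0,"y": -0.2,"z": 0,"ax": 0,"ay": 0,"az": 0}
    - {"x": 0.01,"y": -0.4,"z": 0,"ax": 0,"ay": 0,"az": 0}
    - {"x": 0.013,"y": -0.65,"z": 0.2,"ax": 0,"ay": 0,"az": 0}
    - {"x": 0.013,"y": -0.774,"z": 0.4,"ax": 0,"ay": 0,"az": 0}
    - {"x": 0.013,"y": -0.774,"z": 0.7,"ax": 0,"ay": 0,"az": 0.001}
    - {"x": 0.013,"y": -0.774,"z": 1,"ax": 0,"ay": 0,"az": 0.001}
    - {"x": 0.013,"y": -0.774,"z": 1,"ax": 0,"ay": 0,"az": 0.001}
    - {"x": 0.013,"y": -0.774,"z": 1,"ax": 0,"ay": 0,"az": 0.001}

```text
clock: 11.75
position: [0.5342, 0.3721, 0.2094]
eef_rot: [-0.057, 0.998, 0.0, -0.0]
wrist_force: [-0.3, 0.9, -1.5]
opening: 0.0562
finger_force: 65.7
```

```bash
python3 - <<'E'
from h import *
st();go((.5341,.3717,.185),186.75);im=robot.camera('wrist');cv2.imwrite('pics/w6.png',im[160:470,170:470])
E
```

```text
t 11.75 q [-0.265   1.1046 -1.049   1.2689  0.9429  1.2749  0.3751] p [0.5342 0.3721 0.2094] az 186.58188035170608 tilt [ 0.0002 -0.0002] F [-0.2538  0.8966 -1.4573] open 0.056169587512515336 65.66049269400537
move [ 0.0012 -0.0032  0.2034] [ 0.0001 -0.0001 -0.0005]
```

View pics/w6.png

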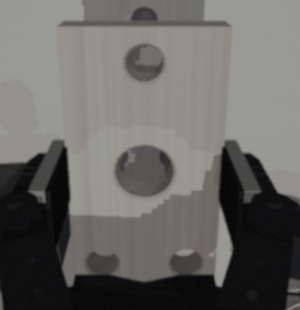

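Request:
step_arm:
  moves:
    - {"x": 0.001,"y": -0.003,"z": 0.05,"ax": 0,"ay": 0,"az": -0.0005}
    - {"x": 0.001,"y": -0.003,"z": 0.1,"ax": 0,"ay": 0,"az": -0.0005}
    - {"x": 0.001,"y": -0.003,"z": 0.15,"ax": 0,"ay": 0,"az": -0.0005}
    - {"x": 0.001,"y": -0.003,"z": 0.2,"ax": 0,"ay": 0,"az": -0.0005}
    - {"x": 0.001,"y": -0.003,"z": 0.23,"ax": 0,"ay": 0,"az": -0.0005}
    - {"x": 0.001,"y": -0.003,"z": 0.26,"ax": 0,"ay": 0,"az": -0.0005}

```text
clock: 12.4
position: [0.5344, 0.3718, 0.177]
eef_rot: [-0.059, 0.998, 0.0, -0.0]
wrist_force: [-0.8, 0.7, -2.4]
opening: 0.0563
finger_force: 65.7
```

Request:
step_arm:
  moves:
    - {"x": 0,"y": 0,"z": 0.04,"ax": 0,"ay": 0,"az": 0}
    - {"x": 0,"y": 0,"z": 0.08,"ax": 0,"ay": 0,"az": 0}
    - {"x": 0,"y": 0,"z": 0.12,"ax": 0,"ay": 0,"az": 0}
    - {"x": 0,"y": 0,"z": 0.16,"ax": 0,"ay": 0,"az": 0}
    - {"x": 0,"y": 0,"z": 0.16,"ax": 0,"ay": 0,"az": 0}

```text
clock: 12.9
position: [0.5343, 0.3716, 0.1574]
eef_rot: [-0.059, 0.998, -0.0, -0.0]
wrist_force: [-0.7, -0.1, -2.2]
opening: 0.056
finger_force: 65.7
```

Request:
step_arm:
  moves:
    - {"x": 0,"y": 0,"z": 0.05,"ax": 0,"ay": 0,"az": 0}
    - {"x": 0,"y": 0,"z": 0.1,"ax": 0,"ay": 0,"az": 0}
    - {"x": 0,"y": 0,"z": 0.15,"ax": 0,"ay": 0,"az": 0}
    - {"x": 0,"y": 0,"z": 0.185,"ax": 0,"ay": 0,"az": 0}
    - {"x": 0,"y": 0,"z": 0.185,"ax": 0,"ay": 0,"az": 0}

```text
clock: 13.4
position: [0.5343, 0.3716, 0.1352]
eef_rot: [-0.059, 0.998, -0.0, -0.0]
wrist_force: [-0.2, -0.2, -1.7]
opening: 0.0558
finger_force: 65.7
```

Request:
step_arm:
  moves:
    - {"x": 0,"y": 0,"z": 0,"ax": 0,"ay": 0,"az": 0}
    - {"x": 0,"y": 0,"z": 0,"ax": 0,"ay": 0,"az": 0}
    - {"x": 0,"y": 0,"z": 0,"ax": 0,"ay": 0,"az": 0}
    - {"x": 0,"y": 0,"z": -0.2,"ax": 0,"ay": 0,"az": 0}
    - {"x": 0,"y": 0,"z": -0.5,"ax": 0,"ay": 0,"az": 0}
    - {"x": 0,"y": 0,"z": -0.8,"ax": 0,"ay": 0,"az": 0}
    - {"x": 0,"y": 0,"z": -1,"ax": 0,"ay": 0,"az": 0}
    - {"x": 0,"y": 0,"z": -1,"ax": 0,"ay": 0,"az": 0}
  claw: -0.55

```text
clock: 14.2
position: [0.5347, 0.3724, 0.2594]
eef_rot: [-0.059, 0.998, 0.001, 0.002]
wrist_force: [-0.0, -0.6, -0.7]
opening: 0.066
finger_force: 0.0
```

```bash
python3 - <<'E'
from h import *
st();c=robot.calibration('wrist');im=robot.camera('wrist');cv2.imwrite('pics/w7.png',im)
for z in(.074,.076):
    try:print('placed',z,plate(im,c,(.533,.3718),6.75,z,'pics/w7d.png'))
    except Exception as e:print('fail')
ct=robot.calibration('top');t=robot.camera('top');cv2.imwrite('pics/top1.png',t)
for n,xy,y in (('p2',(.3888,.2076),-11.3),('p3',(.4104,.0886),-5.3)):
    try:print(n,plate(t,ct,xy,y,.012))
    except Exception as e:print(n,'fail')
go((.387,.209,.19),168.5)
E
```

```text
t 14.2 q [-0.2654  1.046  -1.0744  1.216   0.8949  1.3527  0.4181] p [0.5347 0.3724 0.2594] az 186.73312582463933 tilt [0.0015 0.0017] F [-0.0349 -0.6349 -0.6776] open 0.06595697339593269 0.0
placed 0.074 (array([0.5351, 0.3766]), np.float64(0.0), array([[0., 0.]]))
placed 0.076 (array([0.5342, 0.3767]), np.float64(0.0), array([[0., 0.]]))
p2 (array([0.3886, 0.2078]), np.float64(-11.397987367643896), array([[-0.9028,  0.4622],
       [ 0.7552, -0.5789],
       [ 0.6219,  0.4842],
       [-0.4744, -0.3675]]))
p3 fail
move [ 1.3801 -1.202   0.5501] [0.     0.0001 0.0507]
```

Request:
step_arm:
  moves:
    - {"x": 0.2,"y": -0.2,"z": 0,"ax": 0,"ay": 0,"az": 0.01}
    - {"x": 0.4,"y": -0.4,"z": 0,"ax": 0,"ay": 0,"az": 0.02}
    - {"x": 0.65,"y": -0.6,"z": 0.1,"ax": 0,"ay": 0,"az": 0.03}
    - {"x": 0.9,"y": -0.8,"z": 0.3,"ax": 0,"ay": 0,"az": 0.04}
    - {"x": 1,"y": -1,"z": 0.5,"ax": 0,"ay": 0,"az": 0.051}
    - {"x": 1,"y": -1,"z": 0.55,"ax": 0,"ay": 0,"az": 0.051}

```text
clock: 14.9
position: [0.4282, 0.2349, 0.1876]
eef_rot: [0.103, 0.995, -0.002, -0.001]
wrist_force: [-0.1, 0.6, 0.7]
opening: 0.0661
finger_force: 0.0
```

```bash
python3 - <<'E'
from h import *
st();go((.387,.209,.15),168.5)
t=robot.camera('top');ct=robot.calibration('top')
for n,xy,y in (('p2',(.3888,.2076),-11.3),('p3',(.4104,.0886),-5.3)):
    u,ok,r=holes(t,ct,xy,y,.012);print(n,ok.tolist(),(onz(ct,u[ok],.012)[:,:2].tolist() if ok.any() else ''))
E
```

```text
t 14.9 q [-0.0745  0.9398 -0.9686  1.9084  1.0197  0.8969 -0.2167] p [0.4282 0.2349 0.1876] az 168.18272446662647 tilt [-0.0021 -0.0014] F [-0.054   0.5834  0.7089] open 0.06613998866068435 0.0
move [ 0.2912 -0.2802  0.3157] [-0.0007 -0.0004 -0.0009]
p2 [False, False, True, True] [[0.34778387130644095, 0.21801416385921182], [0.3891530383209401, 0.20816095511958194]]
p3 [False, False, False, False]
```

Request:
step_arm:
  moves:
    - {"x": 0.15,"y": -0.14,"z": 0.15,"ax": 0,"ay": 0,"az": 0}
    - {"x": 0.29,"y": -0.28,"z": 0.31,"ax": 0,"ay": 0,"az": -0.001}
    - {"x": 0.29,"y": -0.28,"z": 0.31,"ax": 0,"ay": 0,"az": -0.001}
    - {"x": 0.29,"y": -0.28,"z": 0.31,"ax": 0,"ay": 0,"az": -0.001}

```text
clock: 15.35
position: [0.3888, 0.2134, 0.1527]
eef_rot: [0.098, 0.995, 0.0, -0.0]
wrist_force: [-0.3, -0.6, 1.0]
opening: 0.066
finger_force: 0.0
```

```bash
cat >> h.py <<'E'
def bright(im,c,lo=(1000,6000)):
    "dark blobs (holes) on bright plates: list (area,u,v)"
    g=cv2.cvtColor(im,cv2.COLOR_BGR2GRAY);return g
E
python3 - <<'E'
from h import *
st();c=robot.calibration('wrist');im=robot.camera('wrist');cv2.imwrite('pics/w8.png',im)
u,ok,r=holes(im,c,(.3863,.2094),-11.5,.012,'pics/w8d.png');print(u,ok,proj(c,np.c_[L@np.array([[.98,-.2],[.2,.98]])+[.3863,.2094],[.012]*4]))
if ok.sum()>1:print(plate(im,c,(.3863,.2094),-11.5,.012))
E
```

```text
t 15.35 q [-0.1009  0.9532 -0.8957  2.0912  1.1978  0.7519 -0.4305] p [0.3888 0.2134 0.1527] az 168.80503317996576 tilt [ 0.0003 -0.0001] F [-0.3481 -0.6315  1.0086] open 0.06597044596178313 0.0
[[334.5833 319.4167]
 [276.5833 319.9167]
 [307.5833 180.75  ]
 [     nan      nan]] [ True  True  True False] [[334.4153 319.97  ]
 [277.9271 319.6744]
 [306.1961 180.577 ]
 [306.1792 254.2106]]
(array([0.3863, 0.2096]), np.float64(-12.104480343665635), array([[-0.415 ,  0.4596],
       [ 0.2677, -0.6127],
       [ 0.1474,  0.1531]]))
```

```bash
python3 - <<'E'
from h import *
go((.3863,.2096,.072),168.2)
E
```

```text
move [ 0.0166 -0.0367  0.6747] [0.0002 0.     0.0016]
```

Request:
step_arm:
  moves:
    - {"x": 0.017,"y": -0.037,"z": 0.2,"ax": 0,"ay": 0,"az": 0.0016}
    - {"x": 0.017,"y": -0.037,"z": 0.4,"ax": 0,"ay": 0,"az": 0.0016}
    - {"x": 0.017,"y": -0.037,"z": 0.55,"ax": 0,"ay": 0,"az": 0.0016}
    - {"x": 0.017,"y": -0.037,"z": 0.65,"ax": 0,"ay": 0,"az": 0.0016}
    - {"x": 0.017,"y": -0.037,"z": 0.672,"ax": 0,"ay": 0,"az": 0.0016}
    - {"x": 0.017,"y": -0.037,"z": 0.672,"ax": 0,"ay": 0,"az": 0.0016}

```text
clock: 16.0
position: [0.386, 0.2091, 0.0723]
eef_rot: [0.103, 0.995, 0.0, 0.0]
wrist_force: [0.2, -0.4, -0.2]
opening: 0.0661
finger_force: 0.0
```

Request:
step_arm:
  moves:
    - {"x": 0,"y": 0,"z": 0,"ax": 0,"ay": 0,"az": 0}
    - {"x": 0,"y": 0,"z": 0,"ax": 0,"ay": 0,"az": 0}
    - {"x": 0,"y": 0,"z": 0,"ax": 0,"ay": 0,"az": 0}
    - {"x": 0,"y": 0,"z": 0,"ax": 0,"ay": 0,"az": 0}
    - {"x": 0,"y": 0,"z": 0,"ax": 0,"ay": 0,"az": 0}
    - {"x": 0,"y": 0,"z": 0,"ax": 0,"ay": 0,"az": 0}
  claw: 1

```text
clock: 16.6
position: [0.386, 0.209, 0.0732]
eef_rot: [0.103, 0.995, 0.001, 0.001]
wrist_force: [-1.8, -0.7, 10.2]
opening: 0.0563
finger_force: 62.2
```

```bash
cat >> h.py <<'E'
def inhand(im,c,s,zt):
    "hole centres of the held plate in tool mm; zt = plate top height"
    from scipy.spatial.transform import Rotation as R
    q=s['eef_rot'];a=np.degrees(2*np.arctan2(q[1],q[0]))-180
    u,ok,r=holes(im,c,s['position'][:2]-.001*np.array([np.cos(np.radians(a)),np.sin(np.radians(a))]),a,zt,win=1.6)
    if ok.any():
        print(u[ok].tolist());T=R.from_quat(s['eef_rot']).inv().apply(onz(c,u[ok],zt)-s['position'])*1000
        print('offset',np.c_[T[:,:2]-np.array([[-42,17],[-42,-17],[42,0],[0,0]])[ok]*[1,1],np.where(ok)[0]])
    print('pred',proj(c,np.array([[0,0,0.]])+s['position']))
E
python3 - <<'E'
from h import *
s=st();c=robot.calibration('wrist');im=robot.camera('wrist');cv2.imwrite('pics/w9.png',im)
inhand(im,c,s,.012)
g=cv2.cvtColor(im,cv2.COLOR_BGR2GRAY);print(g[190:250:4,285:345:4]);print(g[295:365:5,275:355:5])
E
```

```text
t 16.6 q [-0.1519  1.1023 -0.7832  2.1322  1.5013  0.6828 -0.6898] p [0.386  0.209  0.0732] az 168.17271843686453 tilt [0.0006 0.0007] F [-1.8289 -0.6778 10.1714] open 0.056346102357648906 62.19748366624117
[[313.5833339691162, 224.08333206176758]]
offset [[-0.3693 -0.1718  2.    ]]
pred [[314.1591 468.1219]]
[[135 135 133 132 131 133 132 132 132 133 133 136 136 133 134]
 [138 138 136 135 134 136 134 135 133 136 135 139 138 135 136]
 [137 138 135 134 134 136 135 135 134 136 135 138 138 135 136]
 [137 138 135 134 134 136 135 134 134 136 135 138 138 135 136]
 [137 138 135 135 133 125 104  97 101 116 131 138 138 134 136]
 [137 138 135 133 105  95  96  96  95  96  99 126 137 135 137]
 [137 138 135 108  96  96  95  96  97 104  96 102 131 134 136]
 [137 138 130  95  96 103 117 131 137 138  97  96 113 134 136]
 [137 138 121  91 135 138 138 138 138 139 106  93 101 134 136]
 [137 138 118  72 129 139 138 138 139 138 134  92 104 132 137]
 [137 138 126  85  82 128 138 139 138 136 103  74 117 134 136]
 [136 138 135 112  76  84  95 105 100  85  78  94 128 134 136]
 [137 138 136 128 110  83  84  85
[... 395 characters left out ...]
 144 144 126 135 144 137 136]
 [144 141 142 125 144 145 145 145 144 145 144 144 105 137 143 141]
 [144 141 133 134 145 145 144 145 145 145 145 142 134 123 142 142]
 [144 142 110 134 144 144 145 145 145 144 143 139 138  86 134 142]
 [143 142 101  76 139 139 139 138 138 138 138 139 125  69 128 141]
 [143 141 111  71  90 136 138 138 138 138 139 121  75  68 131 141]
 [144 141 126  74  78  83  93 114 120 106  87  79  74  95 139 141]
 [143 141 139 108  78  82  86  85  83  84  82  79  79 130 142 140]
 [143 140 142 138 114  84  83  82  85  84  80  89 125 143 141 141]
 [143 141 142 143 139 128 119 107  99 109 128 135 140 143 142 140]
 [143 141 142 143 141 139 140 139 138 139 141 141 140 144 142 141]]
```

Request:
step_arm:
  moves:
    - {"x": 0,"y": 0,"z": -0.1,"ax": 0,"ay": 0,"az": 0}
    - {"x": 0,"y": 0,"z": -0.3,"ax": 0,"ay": 0,"az": 0}
    - {"x": 0,"y": 0,"z": -0.6,"ax": 0,"ay": 0,"az": 0}
    - {"x": 0,"y": 0,"z": -0.9,"ax": 0,"ay": 0,"az": 0}
    - {"x": 0,"y": 0,"z": -1,"ax": 0,"ay": 0,"az": 0}
    - {"x": 0,"y": 0,"z": -1,"ax": 0,"ay": 0,"az": 0}

```text
clock: 17.25
position: [0.3862, 0.2088, 0.194]
eef_rot: [0.103, 0.995, 0.001, 0.001]
wrist_force: [0.5, -0.3, -2.3]
opening: 0.0559
finger_force: 65.7
```

```bash
python3 - <<'E'
from h import *
st();go((.5327,.3719,.22),186.75)
E
```

```text
t 17.25 q [-0.0721  0.8661 -0.9291  2.0778  1.061   0.7758 -0.3264] p [0.3862 0.2088 0.194 ] az 168.1459830664801 tilt [0.0009 0.0015] F [ 0.4871 -0.3139 -2.2836] open 0.05592593049509753 65.72147190570831
move [-0.9165  1.5815 -0.211 ] [ 0.0002  0.0005 -0.0517]
```

Request:
step_arm:
  moves:
    - {"x": -0.1,"y": 0.2,"z": -0.1,"ax": 0,"ay": 0,"az": -0.01}
    - {"x": -0.25,"y": 0.45,"z": -0.25,"ax": 0,"ay": 0,"az": -0.02}
    - {"x": -0.4,"y": 0.7,"z": -0.3,"ax": 0,"ay": 0,"az": -0.03}
    - {"x": -0.55,"y": 0.95,"z": -0.3,"ax": 0,"ay": 0,"az": -0.045}
    - {"x": -0.58,"y": 1,"z": -0.3,"ax": 0,"ay": 0,"az": -0.0517}
    - {"x": -0.58,"y": 1,"z": -0.3,"ax": 0,"ay": 0,"az": -0.0517}

```text
clock: 17.85
position: [0.4784, 0.3123, 0.2268]
eef_rot: [-0.06, 0.998, -0.0, -0.001]
wrist_force: [-0.6, 0.0, -2.2]
opening: 0.0558
finger_force: 65.7
```

```bash
python3 - <<'E'
from h import *
st();go((.5327,.3719,.205),186.75)
E
```

```text
t 17.85 q [-0.1645  0.9841 -1.0445  1.5782  0.917   1.1351  0.2598] p [0.4784 0.3123 0.2268] az 186.83041587631078 tilt [-0.0001 -0.0005] F [-0.6076  0.0009 -2.2215] open 0.05578474593372446 65.6935877725482
move [-0.5086  0.4392  0.1813] [-0.     -0.0002  0.0002]
```

Request:
step_arm:
  moves:
    - {"x": -0.2,"y": 0.15,"z": 0,"ax": 0,"ay": 0,"az": 0}
    - {"x": -0.4,"y": 0.3,"z": 0,"ax": 0,"ay": 0,"az": 0}
    - {"x": -0.509,"y": 0.439,"z": 0,"ax": 0,"ay": 0,"az": 0}
    - {"x": -0.509,"y": 0.439,"z": 0.1,"ax": 0,"ay": 0,"az": 0}
    - {"x": -0.509,"y": 0.439,"z": 0.15,"ax": 0,"ay": 0,"az": 0}
    - {"x": -0.509,"y": 0.439,"z": 0.15,"ax": 0,"ay": 0,"az": 0}

```text
clock: 18.45
position: [0.5324, 0.3703, 0.2089]
eef_rot: [-0.059, 0.998, -0.001, -0.001]
wrist_force: [0.3, -0.6, -1.5]
opening: 0.0558
finger_force: 65.7
```

```bash
python3 - <<'E'
from h import *
s=st();go((.5327,.3719,.170),186.75)
c=robot.calibration('wrist');im=robot.camera('wrist');cv2.imwrite('pics/w10.png',im)
inhand(im,c,s,s['position'][2]-.0612)
E
```

```text
t 18.45 q [-0.271   1.0918 -1.0162  1.2792  0.9184  1.2521  0.3865] p [0.5324 0.3703 0.2089] az 186.74683699439376 tilt [-0.0008 -0.0005] F [ 0.2838 -0.625  -1.5175] open 0.05582727771928159 65.66958524286747
move [-0.0043  0.0138  0.3244] [-0.0002 -0.0002 -0.    ]
pred [[313.8044 468.0738]]
```

Request:
step_arm:
  moves:
    - {"x": -0.004,"y": 0.01,"z": 0.05,"ax": 0,"ay": 0,"az": 0}
    - {"x": -0.004,"y": 0.013,"z": 0.1,"ax": 0,"ay": 0,"az": 0}
    - {"x": -0.004,"y": 0.013,"z": 0.15,"ax": 0,"ay": 0,"az": 0}
    - {"x": -0.004,"y": 0.013,"z": 0.19,"ax": 0,"ay": 0,"az": 0}
    - {"x": -0.004,"y": 0.013,"z": 0.23,"ax": 0,"ay": 0,"az": 0}
    - {"x": -0.004,"y": 0.013,"z": 0.27,"ax": 0,"ay": 0,"az": 0}
    - {"x": -0.004,"y": 0.013,"z": 0.3,"ax": 0,"ay": 0,"az": 0}
    - {"x": -0.004,"y": 0.013,"z": 0.3,"ax": 0,"ay": 0,"az": 0}

```text
clock: 19.3
position: [0.533, 0.3728, 0.1736]
eef_rot: [-0.059, 0.998, -0.0, -0.0]
wrist_force: [-0.4, 0.4, -2.4]
opening: 0.0558
finger_force: 65.7
```

Request:
step_arm:
  moves:
    - {"x": 0.002,"y": -0.006,"z": 0.04,"ax": 0,"ay": 0,"az": 0}
    - {"x": 0.002,"y": -0.006,"z": 0.08,"ax": 0,"ay": 0,"az": 0}
    - {"x": 0.002,"y": -0.006,"z": 0.12,"ax": 0,"ay": 0,"az": 0}
    - {"x": 0.002,"y": -0.006,"z": 0.16,"ax": 0,"ay": 0,"az": 0}
    - {"x": 0.002,"y": -0.006,"z": 0.2,"ax": 0,"ay": 0,"az": 0}
    - {"x": 0.002,"y": -0.006,"z": 0.2,"ax": 0,"ay": 0,"az": 0}

```text
clock: 19.9
position: [0.5328, 0.372, 0.1494]
eef_rot: [-0.059, 0.998, -0.0, -0.0]
wrist_force: [-0.4, -0.6, -2.2]
opening: 0.0561
finger_force: 65.7
```

Request:
step_arm:
  moves:
    - {"x": 0,"y": 0,"z": 0,"ax": 0,"ay": 0,"az": 0}
    - {"x": 0,"y": 0,"z": 0,"ax": 0,"ay": 0,"az": 0}
    - {"x": 0,"y": 0,"z": 0,"ax": 0,"ay": 0,"az": 0}
    - {"x": 0,"y": 0,"z": -0.2,"ax": 0,"ay": 0,"az": 0}
    - {"x": 0,"y": 0,"z": -0.5,"ax": 0,"ay": 0,"az": 0}
    - {"x": 0,"y": 0,"z": -0.8,"ax": 0,"ay": 0,"az": 0}
    - {"x": 0,"y": 0,"z": -1,"ax": 0,"ay": 0,"az": 0}
    - {"x": 0,"y": 0,"z": -1,"ax": 0,"ay": 0,"az": 0}
  claw: -0.55

```text
clock: 20.7
position: [0.5331, 0.3728, 0.2736]
eef_rot: [-0.059, 0.998, 0.001, 0.002]
wrist_force: [-0.5, 0.1, -1.3]
opening: 0.0663
finger_force: 0.0
```

```bash
python3 - <<'E'
from h import *
st();go((.408,.0903,.25),174.7)
c=robot.calibration('wrist');im=robot.camera('wrist');cv2.imwrite('pics/w11.png',im)
for z in (.086,.098):print(holes(im,c,(.533,.3718),6.75,z)[0].tolist())
ct=robot.calibration('top');t=robot.camera('top');cv2.imwrite('pics/top2.png',t)
t0=cv2.imread('pics/top0.png')
cv2.imwrite('pics/v1.png',np.hstack([cv2.convertScaleAbs(im[150:,150:500],alpha=1.5),cv2.convertScaleAbs(t[130:460,230:],alpha=1.5)]))
E
```

```text
t 20.7 q [-0.2751  1.019  -1.0488  1.202   0.857   1.3582  0.4406] p [0.5331 0.3728 0.2736] az 186.7642366370565 tilt [0.0015 0.0017] F [-0.5418  0.1365 -1.3114] open 0.06625376014664437 0.0
move [ 1.3136 -2.2158  0.1859] [0.0005 0.0005 0.0335]
[[336.25, 288.75], [nan, nan], [311.75, 170.0833339691162], [nan, nan]]
[[336.25, 288.75], [nan, nan], [311.4166660308838, 173.25], [nan, nan]]
```

View pics/v1.png

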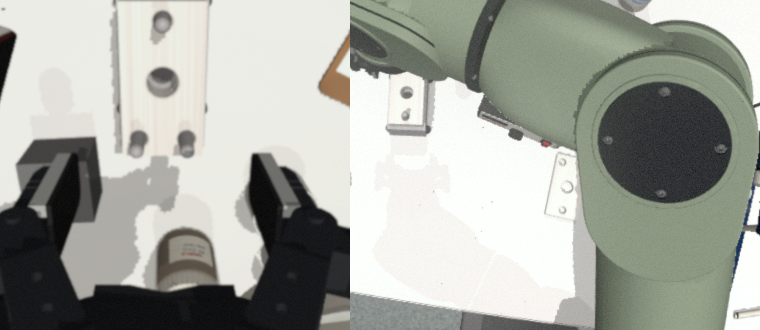

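```bash
python3 - <<'E'
from h import *
ct=robot.calibration('top');t=cv2.imread('pics/top2.png')
X=onz(ct,[(442,292),(447,317),(442,340)],.012)[:,:2];print(X,fit(X,[0,3,2]))
o,y,_=fit(X,[0,3,2]);u,ok,_=holes(t,ct,o,y,.012);print(u)
X=onz(ct,u[ok],.012)[:,:2];o,y,e=fit(X,np.where(ok)[0]);print(o,y,e)
go((o[0]-.0024,o[1]+.0017,.20),180+y)
E
```

```text
[[0.4678 0.0804]
 [0.4245 0.0663]
 [0.3827 0.0706]] (array([0.4245, 0.0668]), np.float64(-4.844978210634907), array([[ 0.0307,  0.2279],
       [-0.0395, -0.4531],
       [ 0.0088,  0.2252]]))
[[442.4167 291.9167]
 [     nan      nan]
 [442.0833 339.75  ]
 [446.75   316.75  ]]
[0.4248 0.0667] -5.2555441122968425 [[-0.129  -0.0902]
 [ 0.1153 -0.0638]
 [ 0.0138  0.1539]]
move [ 1.214  -2.4049  0.5846] [0.     0.0001 0.0334]
```

Request:
step_arm:
  moves:
    - {"x": 0.15,"y": -0.25,"z": 0,"ax": 0,"ay": 0,"az": 0.01}
    - {"x": 0.3,"y": -0.5,"z": 0,"ax": 0,"ay": 0,"az": 0.02}
    - {"x": 0.45,"y": -0.75,"z": 0,"ax": 0,"ay": 0,"az": 0.033}
    - {"x": 0.6,"y": -1,"z": 0,"ax": 0,"ay": 0,"az": 0.033}
    - {"x": 0.6,"y": -1,"z": 0,"ax": 0,"ay": 0,"az": 0.033}

```text
clock: 21.3
position: [0.475, 0.2407, 0.2694]
eef_rot: [0.046, 0.999, -0.002, -0.0]
wrist_force: [0.1, -0.1, 0.2]
opening: 0.066
finger_force: 0.0
```

```bash
python3 - <<'E'
from h import *
st();go((.4224,.0684,.2),174.75)
E
```

```text
t 21.3 q [-0.024   0.8719 -1.0533  1.6708  0.8347  1.1173  0.1559] p [0.475  0.2407 0.2694] az 174.77051217626934 tilt [-0.0016 -0.0005] F [ 0.0771 -0.0524  0.2476] open 0.06600568845888065 0.0
move [ 0.3049 -1.4677  0.5832] [-0.0005 -0.0001  0.0001]
```

Request:
step_arm:
  moves:
    - {"x": 0.1,"y": -0.25,"z": 0,"ax": 0,"ay": 0,"az": 0}
    - {"x": 0.2,"y": -0.5,"z": 0,"ax": 0,"ay": 0,"az": 0}
    - {"x": 0.25,"y": -0.75,"z": 0,"ax": 0,"ay": 0,"az": 0}
    - {"x": 0.3,"y": -1,"z": 0.1,"ax": 0,"ay": 0,"az": 0}
    - {"x": 0.3,"y": -1,"z": 0.1,"ax": 0,"ay": 0,"az": 0}

```text
clock: 21.8
position: [0.4283, 0.1248, 0.2565]
eef_rot: [0.046, 0.999, -0.001, -0.001]
wrist_force: [1.0, 0.5, -0.2]
opening: 0.066
finger_force: 0.0
```

Request:
step_arm:
  moves:
    - {"x": 0,"y": -0.2,"z": 0.1,"ax": 0,"ay": 0,"az": 0}
    - {"x": 0,"y": -0.4,"z": 0.3,"ax": 0,"ay": 0,"az": 0}
    - {"x": 0,"y": -0.46,"z": 0.6,"ax": 0,"ay": 0,"az": 0}
    - {"x": 0,"y": -0.46,"z": 0.85,"ax": 0,"ay": 0,"az": 0}
    - {"x": 0,"y": -0.46,"z": 0.85,"ax": 0,"ay": 0,"az": 0}

```text
clock: 22.3
position: [0.4234, 0.0734, 0.1535]
eef_rot: [0.044, 0.999, -0.0, -0.002]
wrist_force: [0.2, 1.1, 1.0]
opening: 0.0664
finger_force: 0.0
```

```bash
python3 - <<'E'
from h import *
st();c=robot.calibration('wrist');im=robot.camera('wrist');cv2.imwrite('pics/w12.png',im)
print(holes(im,c,(.4224,.0684),-5.2,.012)[0].tolist())
o,y,e=plate(im,c,(.4224,.0684),-5.2,.012);print(o,y,e)
go((*o,.0725),180+y)
E
```

```text
t 22.3 q [ 0.2361  0.9498 -0.9116  2.1336  1.2255  0.7502 -0.0429] p [0.4234 0.0734 0.1535] az 174.94346078125923 tilt [-0.0002 -0.0023] F [0.2241 1.1136 0.9818] open 0.06640700101675279 0.0
[[333.9166660308838, 320.5833339691162], [nan, nan], [304.9166660308838, 183.9166660308838], [nan, nan]]
[0.4221 0.0685] -4.927669774747029 [[-0.5359 -0.0612]
 [ 0.5359  0.0612]]
move [ 0.0084 -0.0457  0.6912] [ 0.     -0.0004 -0.0003]
```

Request:
step_arm:
  moves:
    - {"x": 0.008,"y": -0.04,"z": 0.2,"ax": 0,"ay": 0,"az": 0}
    - {"x": 0.008,"y": -0.04,"z": 0.4,"ax": 0,"ay": 0,"az": 0}
    - {"x": 0.008,"y": -0.04,"z": 0.55,"ax": 0,"ay": 0,"az": 0}
    - {"x": 0.008,"y": -0.04,"z": 0.6,"ax": 0,"ay": 0,"az": 0}
    - {"x": 0.008,"y": -0.04,"z": 0.6,"ax": 0,"ay": 0,"az": 0}

```text
clock: 22.85
position: [0.4231, 0.0689, 0.0847]
eef_rot: [0.044, 0.999, 0.0, 0.0]
wrist_force: [-0.3, 0.5, 0.5]
opening: 0.066
finger_force: 0.0
```

```bash
python3 - <<'E'
from h import *
st();go((.4221,.0685,.0725),174.9)
c=robot.calibration('wrist');im=robot.camera('wrist');cv2.imwrite('pics/w13.png',im)
print(holes(im,c,(.4221,.0685),-5,.012)[0].tolist());print(plate(im,c,(.4221,.0685),-5,.012))
E
```

```text
t 22.85 q [ 0.1977  1.085  -0.8177  2.1658  1.4977  0.7032 -0.2572] p [0.4231 0.0689 0.0847] az 174.90695969086948 tilt [0.0002 0.0002] F [-0.2848  0.5473  0.4701] open 0.06601431788456642 0.0
move [ 0.0082 -0.004   0.1016] [0.0001 0.0001 0.    ]
[[nan, nan], [nan, nan], [nan, nan], [nan, nan]]Traceback (most recent call last):
  File "<stdin>", line 4, in <module>
  File "h.py", line 54, in plate
    X=onz(c,u[ok],z)[:,:2];return fit(X,np.where(ok)[0])
      ~~~^^^^^^^^^^^
  File "h.py", line 11, in onz
    o,d=ray(c,uv); return o+d*((z-o[2])/d[:,2])[:,None]
        ~~~^^^^^^
  File "h.py", line 7, in ray
    p=cv2.undistortPoints(np.float64(uv).reshape(-1,1,2),K(c),c['dist_coeffs']).reshape(-1,2)
      ~~~~~~~~~~~~~~~~~~~^^^^^^^^^^^^^^^^^^^^^^^^^^^^^^^^^^^^^^^^^^^^^^^^^^^^^^
cv2.error: OpenCV(4.12.0) /io/opencv/modules/calib3d/src/undistort.dispatch.cpp:347: error: (-215:Assertion failed) CV_IS_MAT(_src) && CV_IS_MAT(_dst) && (_src->rows == 1 || _src->cols == 1) && (_dst->rows == 1 || _dst->cols == 1) && _src->cols + _src->rows - 1 == _dst->rows + _dst->cols - 1 && (CV_MAT_TYPE(_src->type) == CV_32FC2 || CV_MAT_TYPE(_src->type) == CV_64FC2) && (CV_MAT_TYPE(_dst->type) == CV_32FC2 || CV_MAT_TYPE(_dst->type) == CV_64FC2) in function 'cvUndistortPointsInternal'
```

Request:
step_arm:
  moves:
    - {"x": 0.008,"y": -0.004,"z": 0.05,"ax": 0,"ay": 0,"az": 0}
    - {"x": 0.008,"y": -0.004,"z": 0.1,"ax": 0,"ay": 0,"az": 0}
    - {"x": 0.008,"y": -0.004,"z": 0.1,"ax": 0,"ay": 0,"az": 0}

```text
clock: 23.2
position: [0.4217, 0.068, 0.0717]
eef_rot: [0.045, 0.999, -0.0, -0.0]
wrist_force: [0.1, -1.0, 0.2]
opening: 0.0662
finger_force: 0.0
```

Request:
step_arm:
  moves:
    - {"x": 0,"y": 0,"z": 0,"ax": 0,"ay": 0,"az": 0}
    - {"x": 0,"y": 0,"z": 0,"ax": 0,"ay": 0,"az": 0}
    - {"x": 0,"y": 0,"z": 0,"ax": 0,"ay": 0,"az": 0}
    - {"x": 0,"y": 0,"z": 0,"ax": 0,"ay": 0,"az": 0}
    - {"x": 0,"y": 0,"z": 0,"ax": 0,"ay": 0,"az": 0}
    - {"x": 0,"y": 0,"z": 0,"ax": 0,"ay": 0,"az": 0}
  claw: 1

```text
clock: 23.8
position: [0.4218, 0.0682, 0.0725]
eef_rot: [0.044, 0.999, 0.0, 0.0]
wrist_force: [-1.2, -2.1, 9.4]
opening: 0.0562
finger_force: 62.5
```

```bash
cat >> h.py <<'E'
def handx(im):
    "held plate: extents of the near hole rim (rows, cols) and of the plate's near edge, by grey steps along centre lines"
    g=cv2.GaussianBlur(cv2.cvtColor(im,cv2.COLOR_BGR2GRAY),(0,0),.8).astype(int)
    col=g[170:370,314];d=np.diff(col);print('col314 steps',[(i+170.5,d[i]) for i in np.where(abs(d)>9)[0]])
    row=g[223,220:420];d=np.diff(row);print('row223 steps',[(i+220.5,d[i]) for i in np.where(abs(d)>9)[0]])
E
python3 - <<'E'
from h import *
s=st();c=robot.calibration('wrist');im=robot.camera('wrist');cv2.imwrite('pics/w14.png',im)
inhand(im,c,s,.012);handx(im)
for f in('w4','w9'):print(f);handx(cv2.imread(f'pics/{f}.png'))
E
```

```text
t 23.8 q [ 0.1939  1.1116 -0.8076  2.1711  1.547   0.7048 -0.2974] p [0.4218 0.0682 0.0725] az 174.9108306978487 tilt [0.0001 0.0001] F [-1.2301 -2.1118  9.408 ] open 0.05620248345147433 62.532151490449905
pred [[314.0446 468.2886]]
col314 steps [(np.float64(183.5), np.int64(-15)), (np.float64(184.5), np.int64(-15)), (np.float64(189.5), np.int64(15)), (np.float64(190.5), np.int64(13)), (np.float64(205.5), np.int64(-10)), (np.float64(206.5), np.int64(-12)), (np.float64(213.5), np.int64(12)), (np.float64(214.5), np.int64(11)), (np.float64(234.5), np.int64(-14)), (np.float64(235.5), np.int64(-16)), (np.float64(236.5), np.int64(-11)), (np.float64(243.5), np.int64(12)), (np.float64(244.5), np.int64(12)), (np.float64(341.5), np.int64(-13)), (np.float64(342.5), np.int64(-16)), (np.float64(343.5), np.int64(-10)), (np.float64(356.5), np.int64(11)), (np.float64(357.5), np.int64(16)), (np.float64(358.5), np.int64(11))]
row223 steps [(np.float64(293.5), np.int64(-12)), (np.float64(294.5), np.int64(-12)), (np.float64(297.5), np.int64(15)), (np.float64(298.5), np.int64(13)), (np.float64(332.5), np
[... 1539 characters left out ...]
p.int64(10)), (np.float64(242.5), np.int64(14)), (np.float64(243.5), np.int64(10)), (np.float64(339.5), np.int64(-12)), (np.float64(340.5), np.int64(-15)), (np.float64(341.5), np.int64(-12)), (np.float64(354.5), np.int64(10)), (np.float64(355.5), np.int64(15)), (np.float64(356.5), np.int64(11))]
row223 steps [(np.float64(292.5), np.int64(-10)), (np.float64(293.5), np.int64(-11)), (np.float64(294.5), np.int64(-12)), (np.float64(297.5), np.int64(14)), (np.float64(298.5), np.int64(16)), (np.float64(299.5), np.int64(11)), (np.float64(323.5), np.int64(-10)), (np.float64(324.5), np.int64(-12)), (np.float64(332.5), np.int64(13)), (np.float64(333.5), np.int64(11)), (np.float64(334.5), np.int64(10))]
```

Request:
step_arm:
  moves:
    - {"x": 0,"y": 0,"z": -0.1,"ax": 0,"ay": 0,"az": 0}
    - {"x": 0,"y": 0,"z": -0.3,"ax": 0,"ay": 0,"az": 0}
    - {"x": 0,"y": 0,"z": -0.6,"ax": 0,"ay": 0,"az": 0}
    - {"x": 0,"y": 0.1,"z": -0.9,"ax": 0,"ay": 0,"az": 0}
    - {"x": 0,"y": 0.35,"z": -1,"ax": 0,"ay": 0,"az": 0}
    - {"x": 0,"y": 0.7,"z": -1,"ax": 0,"ay": 0,"az": -0.01}
    - {"x": 0,"y": 1,"z": -1,"ax": 0,"ay": 0,"az": -0.02}
    - {"x": 0,"y": 1,"z": -1,"ax": 0,"ay": 0,"az": -0.033}
    - {"x": 0,"y": 1,"z": -1,"ax": 0,"ay": 0,"az": -0.033}

```text
clock: 24.75
position: [0.4321, 0.1881, 0.192]
eef_rot: [-0.061, 0.998, 0.0, -0.0]
wrist_force: [0.3, 0.4, -2.6]
opening: 0.056
finger_force: 65.6
```

```bash
python3 - <<'E'
from h import *
st();go((.5325,.3717,.22),186.75)
E
```

```text
t 24.75 q [ 0.0318  0.9224 -0.9894  1.9667  1.0422  0.8804  0.1517] p [0.4321 0.1881 0.192 ] az 186.94621764502372 tilt [ 0.0001 -0.0003] F [ 0.2832  0.3638 -2.5575] open 0.056021046316317824 65.64037509262562
move [-1.0152  1.4175 -0.2333] [ 0.     -0.0001  0.0005]
```

Request:
step_arm:
  moves:
    - {"x": -0.1,"y": 0.2,"z": -0.15,"ax": 0,"ay": 0,"az": 0}
    - {"x": -0.3,"y": 0.45,"z": -0.25,"ax": 0,"ay": 0,"az": 0}
    - {"x": -0.5,"y": 0.7,"z": -0.25,"ax": 0,"ay": 0,"az": 0}
    - {"x": -0.7,"y": 0.95,"z": -0.25,"ax": 0,"ay": 0,"az": 0.0005}
    - {"x": -0.75,"y": 1,"z": -0.25,"ax": 0,"ay": 0,"az": 0.0005}
    - {"x": -0.75,"y": 1,"z": -0.25,"ax": 0,"ay": 0,"az": 0.0005}

```text
clock: 25.35
position: [0.5078, 0.3176, 0.2217]
eef_rot: [-0.057, 0.998, 0.0, -0.0]
wrist_force: [0.9, -0.1, -2.0]
opening: 0.0563
finger_force: 65.6
```

```bash
python3 - <<'E'
from h import *
st();go((.5325,.3717,.205),186.75)
E
```

```text
t 25.35 q [-0.1789  1.0098 -1.0057  1.4772  0.8954  1.1574  0.3418] p [0.5078 0.3176 0.2217] az 186.48045087466218 tilt [ 0.0001 -0.0003] F [ 0.8761 -0.1439 -2.0266] open 0.05630095248909064 65.63960909843445
move [-0.2558  0.4246  0.1392] [ 0.     -0.0001 -0.0007]
```

Request:
step_arm:
  moves:
    - {"x": -0.13,"y": 0.2,"z": 0,"ax": 0,"ay": 0,"az": -0.0007}
    - {"x": -0.256,"y": 0.425,"z": 0.05,"ax": 0,"ay": 0,"az": -0.0007}
    - {"x": -0.256,"y": 0.425,"z": 0.1,"ax": 0,"ay": 0,"az": -0.0007}
    - {"x": -0.256,"y": 0.425,"z": 0.139,"ax": 0,"ay": 0,"az": -0.0007}
    - {"x": -0.256,"y": 0.425,"z": 0.139,"ax": 0,"ay": 0,"az": -0.0007}
    - {"x": -0.256,"y": 0.425,"z": 0.139,"ax": 0,"ay": 0,"az": -0.0007}

```text
clock: 25.95
position: [0.5326, 0.3705, 0.2057]
eef_rot: [-0.059, 0.998, -0.0, 0.0]
wrist_force: [-0.8, -0.5, -1.8]
opening: 0.0557
finger_force: 65.6
```

```bash
python3 - <<'E'
from h import *
st();go((.5325,.3717,.160),186.75)
E
```

```text
t 25.95 q [-0.2788  1.0862 -0.9858  1.2832  0.9003  1.2279  0.3962] p [0.5326 0.3705 0.2057] az 186.7791503593713 tilt [-0.0001  0.0001] F [-0.8254 -0.5265 -1.7513] open 0.055669610219849994 65.63322700560093
move [-0.0006  0.0099  0.3811] [-0.      0.      0.0001]
```

Request:
step_arm:
  moves:
    - {"x": 0,"y": 0.004,"z": 0.05,"ax": 0,"ay": 0,"az": 0}
    - {"x": 0,"y": 0.004,"z": 0.1,"ax": 0,"ay": 0,"az": 0}
    - {"x": 0,"y": 0.004,"z": 0.14,"ax": 0,"ay": 0,"az": 0}
    - {"x": 0,"y": 0.004,"z": 0.18,"ax": 0,"ay": 0,"az": 0}
    - {"x": 0,"y": 0.004,"z": 0.22,"ax": 0,"ay": 0,"az": 0}
    - {"x": 0,"y": 0.004,"z": 0.26,"ax": 0,"ay": 0,"az": 0}
    - {"x": 0,"y": 0.004,"z": 0.26,"ax": 0,"ay": 0,"az": 0}

```text
clock: 26.65
position: [0.5321, 0.3719, 0.1735]
eef_rot: [-0.06, 0.998, -0.0, -0.0]
wrist_force: [0.3, 0.5, -3.2]
opening: 0.056
finger_force: 65.6
```

Request:
step_arm:
  moves:
    - {"x": 0,"y": 0,"z": 0.04,"ax": 0,"ay": 0,"az": 0}
    - {"x": 0,"y": 0,"z": 0.08,"ax": 0,"ay": 0,"az": 0}
    - {"x": 0,"y": 0,"z": 0.12,"ax": 0,"ay": 0,"az": 0}
    - {"x": 0,"y": 0,"z": 0.12,"ax": 0,"ay": 0,"az": 0}

```text
clock: 27.05
position: [0.5321, 0.372, 0.1591]
eef_rot: [-0.06, 0.998, -0.0, -0.0]
wrist_force: [-0.7, 0.2, -1.6]
opening: 0.0563
finger_force: 65.7
```

Request:
step_arm:
  moves:
    - {"x": 0,"y": 0,"z": 0,"ax": 0,"ay": 0,"az": 0}
    - {"x": 0,"y": 0,"z": 0,"ax": 0,"ay": 0,"az": 0}
    - {"x": 0,"y": 0,"z": 0,"ax": 0,"ay": 0,"az": 0}
    - {"x": 0,"y": 0,"z": -0.2,"ax": 0,"ay": 0,"az": 0}
    - {"x": 0,"y": 0,"z": -0.4,"ax": 0,"ay": 0,"az": 0}
    - {"x": 0.1,"y": 0,"z": -0.6,"ax": 0,"ay": 0,"az": 0}
    - {"x": 0.183,"y": 0,"z": -0.6,"ax": 0,"ay": 0,"az": 0}
    - {"x": 0.183,"y": 0,"z": -0.6,"ax": 0,"ay": 0,"az": 0}
  claw: -0.55

```text
clock: 27.85
position: [0.5099, 0.3696, 0.2327]
eef_rot: [-0.06, 0.998, 0.0, 0.0]
wrist_force: [0.5, -0.7, -0.8]
opening: 0.0661
finger_force: 0.0
```

Request:
step_arm:
  moves:
    - {"x": 0,"y": 0,"z": 0,"ax": 0,"ay": 0,"az": 0}
    - {"x": 0,"y": 0,"z": 0,"ax": 0,"ay": 0,"az": 0}
    - {"x": 0,"y": 0,"z": 0,"ax": 0,"ay": 0,"az": 0}
    - {"x": 0,"y": 0,"z": 0.1,"ax": 0,"ay": 0,"az": 0}
    - {"x": 0,"y": 0,"z": 0.2,"ax": 0,"ay": 0,"az": 0}
    - {"x": 0,"y": 0,"z": 0.3,"ax": 0,"ay": 0,"az": 0}
    - {"x": 0,"y": 0,"z": 0.4,"ax": 0,"ay": 0,"az": 0}
    - {"x": 0,"y": 0,"z": 0.45,"ax": 0,"ay": 0,"az": 0}
    - {"x": 0,"y": 0,"z": 0.45,"ax": 0,"ay": 0,"az": 0}
  claw: 1

```text
clock: 28.75
position: [0.5103, 0.3693, 0.1768]
eef_rot: [-0.06, 0.998, -0.0, -0.001]
wrist_force: [0.3, -0.6, 0.2]
opening: -0.0002
finger_force: 0.0
```

Request:
step_arm:
  moves:
    - {"x": 0,"y": 0,"z": 0.02,"ax": 0,"ay": 0,"az": 0}
    - {"x": 0,"y": 0,"z": 0.035,"ax": 0,"ay": 0,"az": 0}
    - {"x": 0,"y": 0,"z": 0.035,"ax": 0,"ay": 0,"az": 0}

```text
clock: 29.05
position: [0.5105, 0.3695, 0.1737]
eef_rot: [-0.06, 0.998, 0.0, 0.0]
wrist_force: [0.7, 0.2, 0.2]
opening: 0.0003
finger_force: 0.0
```

Request:
step_arm:
  moves:
    - {"x": 0,"y": 0,"z": 0.01,"ax": 0,"ay": 0,"az": 0}
    - {"x": 0,"y": 0,"z": 0.016,"ax": 0,"ay": 0,"az": 0}
    - {"x": 0,"y": 0,"z": 0.016,"ax": 0,"ay": 0,"az": 0}

```text
clock: 29.35
position: [0.5105, 0.3694, 0.1717]
eef_rot: [-0.06, 0.998, 0.0, -0.0]
wrist_force: [0.9, 1.0, 0.2]
opening: -0.0001
finger_force: 0.0
```

Request:
step_arm:
  moves:
    - {"x": 0,"y": 0,"z": 0.005,"ax": 0,"ay": 0,"az": 0}
    - {"x": 0,"y": 0,"z": 0.01,"ax": 0,"ay": 0,"az": 0}
    - {"x": 0,"y": 0,"z": 0.01,"ax": 0,"ay": 0,"az": 0}

```text
clock: 29.65
position: [0.5105, 0.3695, 0.1708]
eef_rot: [-0.06, 0.998, 0.0, 0.0]
wrist_force: [0.2, -1.7, 4.0]
opening: 0.0001
finger_force: 2.2
```

Request:
step_arm:
  moves:
    - {"x": 0,"y": 0,"z": -0.2,"ax": 0,"ay": 0,"az": 0}
    - {"x": 0,"y": 0,"z": -0.4,"ax": 0,"ay": 0,"az": 0}
    - {"x": 0,"y": 0,"z": -0.7,"ax": 0,"ay": 0,"az": 0}
    - {"x": 0,"y": 0,"z": -1,"ax": 0,"ay": 0,"az": 0}
    - {"x": 0,"y": 0,"z": -1,"ax": 0,"ay": 0,"az": 0}
  claw: -1

```text
clock: 30.15
position: [0.5106, 0.3704, 0.2948]
eef_rot: [-0.06, 0.998, 0.002, 0.002]
wrist_force: [0.3, 1.1, -0.3]
opening: 0.0724
finger_force: 0.0
```

```bash
python3 - <<'E'
from h import *
st();ct=robot.calibration('top');cs=robot.calibration('scene')
t=cv2.imread('pics/top0.png');s=cv2.imread('pics/scene0.png')
def blobs(im,x0,y0,x1,y1,th):
    g=cv2.cvtColor(im,cv2.COLOR_BGR2GRAY)[y0:y1,x0:x1];n,l,st_,c=cv2.connectedComponentsWithStats((g<th).astype(np.uint8))
    return [(st_[i].tolist(),(c[i]+[x0,y0]).round(1).tolist()) for i in range(1,n) if st_[i][4]>40]
print('top',blobs(t,325,128,362,165,45));print('scene',blobs(s,360,175,392,240,45))
# gold collar / stand in top
hsv=cv2.cvtColor(t,cv2.COLOR_BGR2HSV)[150:200,320:365];m=(hsv[...,1]>90);ys,xs=np.where(m);print('gold',xs.mean()+320,ys.mean()+150,m.sum())
print('pred knob top/bottom',proj(ct,[[.636,.289,.176],[.636,.289,.136]]),proj(cs,[[.636,.289,.176],[.636,.289,.136]]))
for z in(.04,.05,.06):print(onz(ct,[[342,172]],z))
E
```

```text
t 30.15 q [-0.2762  0.9612 -1.036   1.2607  0.8116  1.3406  0.4151] p [0.5106 0.3704 0.2948] az 186.84199242971366 tilt [0.002 0.002] F [ 0.2579  1.0648 -0.3168] open 0.0723817294711121 0.0
top []
scene [([8, 7, 16, 26, 368], [375.6, 194.9])]
gold 342.04545454545456 166.29545454545456 44
pred knob top/bottom [[344.2699 154.7376]
 [343.4073 163.4766]] [[368.3571 187.5642]
 [366.9228 207.5074]]
[[0.6546 0.291  0.04  ]]
[[0.6511 0.2908 0.05  ]]
[[0.6476 0.2906 0.06  ]]
```

```bash
python3 - <<'E'
from h import *
ct=robot.calibration('top');cs=robot.calibration('scene')
t=cv2.imread('pics/top0.png');g=cv2.cvtColor(t,cv2.COLOR_BGR2GRAY);print(g[134:180:2,330:360:2])
m=(g[130:163,328:360]<55).astype(np.uint8);n,l,a,c=cv2.connectedComponentsWithStats(m);print([(a[i].tolist(),c[i]+[328,130]) for i in range(1,n) if a[i][4]>30])
print(tri(ct,(344,147),cs,(375.6,194.9)))
go((.645,.29,.3),186.75)
E
```

```text
[[148 150 149 148 149 144 125 119 131 146 147 133 113 112 112]
 [147 148 147 146 125  70  62  59  61  76 132 116 116 111 111]
 [147 148 148 124  64  55  57  55  54  55  64 106 114 114 113]
 [149 149 145  70  56  55  55  55  56  54  55  74 110 113 113]
 [149 148 143  56  57  50  58  58  53  54  53  57 108 113 113]
 [148 148 144  58  55  58  55  54  58  59  53  56 108 112 112]
 [149 146 131  57  49  57  54  55  53  55  51  57 109 111 114]
 [147 147 124  53  56  53  50  54  51  54  55  63 112 113 112]
 [145 146 123  53  54  54  58  56  54  51  53  68 112 110 114]
 [142 127  98  49  54  48  51  52  52  47  51  72 112 110 110]
 [ 96  95  81  53  50  50  57  51  49  48  49  71  79  93 111]
 [ 84  87  87  75  52  57  49  52  53  54  51  85  87  86 108]
 [ 84  85 102 116  88  55  52  53  54  68  86  83  89  87 107]
 [ 87  99 116 121 115  76  73  69  75  93 112  81  84  87 101]
 [ 87 116 117 113 117  75  78  77  86 104 117 110  71  87 103]
 [ 89 117 119 114 110  70  77  75 108 109 115 115  75  84 103]
 [ 91 118 119 106 116  79  77  79 113 110 119 113  74  85 100]
 [ 87 113 119 113 105 110 106 110 101 112 120 112  81  82  96]
 [ 84  97 119 118 111  92  92  99 107 117 118  90  83  85  99]
 [ 85  82 111 116 117 112 110 111 119 116 102  78  83  85  98]
 [ 84  84  83  99 114 112 111 110 116 100  77  81  81  85  94]
 [ 85  81  84  78  81  88  83  75  82  80  82  80  84  87  89]
 [ 84  83  81  84  79  84  80  82  85  81  79  84  88  82  90]]
[([8, 10, 16, 20, 191], array([343.7435, 150.0419]))]
(array([0.6564, 0.2922, 0.1551]), np.float64(0.0018467174860455854))
move [-1.0322 -0.7986 -0.0418] [0.0006 0.0007 0.0003]
```

Request:
step_arm:
  moves:
    - {"x": -0.2,"y": -0.15,"z": 0,"ax": 0,"ay": 0,"az": 0}
    - {"x": -0.4,"y": -0.3,"z": 0,"ax": 0,"ay": 0,"az": 0}
    - {"x": -0.6,"y": -0.45,"z": 0,"ax": 0,"ay": 0,"az": 0}
    - {"x": -0.8,"y": -0.6,"z": 0,"ax": 0,"ay": 0,"az": 0}
    - {"x": -1,"y": -0.75,"z": -0.04,"ax": 0,"ay": 0,"az": 0}
    - {"x": -1,"y": -0.75,"z": -0.04,"ax": 0,"ay": 0,"az": 0}
    - {"x": -1,"y": -0.75,"z": -0.04,"ax": 0,"ay": 0,"az": 0}

```text
clock: 30.85
position: [0.6403, 0.2944, 0.2946]
eef_rot: [-0.06, 0.998, 0.0, -0.0]
wrist_force: [-0.1, 0.6, 0.3]
opening: 0.0855
finger_force: 0.0
```

```bash
python3 - <<'E'
from h import *
s=st();c=robot.calibration('wrist');im=robot.camera('wrist');cv2.imwrite('pics/w15.png',im)
go((.655,.293,.21),186.75)
q=proj(c,[[.655,.293,.176]])[0];print(q)
g=cv2.cvtColor(im,cv2.COLOR_BGR2GRAY);y,x=np.round(q).astype(int);print(g[y-60:min(y+60,480):5,x-70:x+70:6])
cv2.imwrite('pics/w15c.png',cv2.convertScaleAbs(im,alpha=1.6))
E
```

```text
t 30.85 q [-0.1889  1.0713 -1.0166  0.8831  0.8437  1.5183  0.7831] p [0.6403 0.2944 0.2946] az 186.83422931211828 tilt [ 0.     -0.0004] F [-0.0615  0.5963  0.28  ] open 0.08553895734487964 0.0
move [-0.1239 -0.0305  0.7065] [ 0.     -0.0001  0.0004]
[307.902  297.2789]
[[182 182 182 182 182 182 182 182 137  99  73 142 112  41  24  52 143 145
  101  98 118 182 182 181]
 [182 182 182 182 182 182 182 182 138  99  96  92  12  13  14  12  20 118
   98  98 113 182 181 181]
 [182 182 182 182 182 182 182 182 138  99  99  12  11  14  13  12  12  23
   98  98 113 182 182 182]
 [182 182 182 182 182 182 182 182 141 101  63   9  12  12  13  13  13  15
  137 175 177 182 182 182]
 [182 182 182 182 182 182 182 182 140 138  68  13  14  12  13  13  14  14
  146 182 182 182 182 182]
 [182 182 181 182 182 181 181 181 139 138  33  12  23  28  29  27  19  11
  114 182 182 182 182 182]
 [181 182 182 182 182 182 182 178 138 138  14  26  26  25  25  26  25  19
   84 182 182 182 182 182]
 [181 182 182 182 182 182 182 153 138 137  20  28  27  26  25  25  26  26
   46 182 182 182 182 182]
 [181 181 181 181 18
[... 896 characters left out ...]
79  79  78  76  80 136 138 138 138 170 138 139 163 138 138 138 139
  181 182 181 181 181 181]
 [115  80  80  79  78  77 124 138 138 138 138 138 138 138 138 138 137 138
  181 181 181 182 181 181]
 [ 85  97 102  92  78  76 112 137 138 137 138 138 138 138 138 138 138 154
  181 181 181 181 181 181]
 [111 125 122 116 103  76 128 138 138 138 138 138 137 137 138 138 139 181
  181 181 181 181 181 181]
 [125 123 119 115 124  93 137 138 138 138 138 144 150 140 138 138 168 181
  181 181 181 181 182 181]
 [123  92  78 101 120 106 138 138 138 138 147 180 181 174 138 146 181 181
  181 181 181 181 181 181]
 [108 120 120  95 119 107 138 138 138 138 176 181 181 181 178 181 181 181
  181 181 181 181 182 181]]
```

View pics/w15c.png

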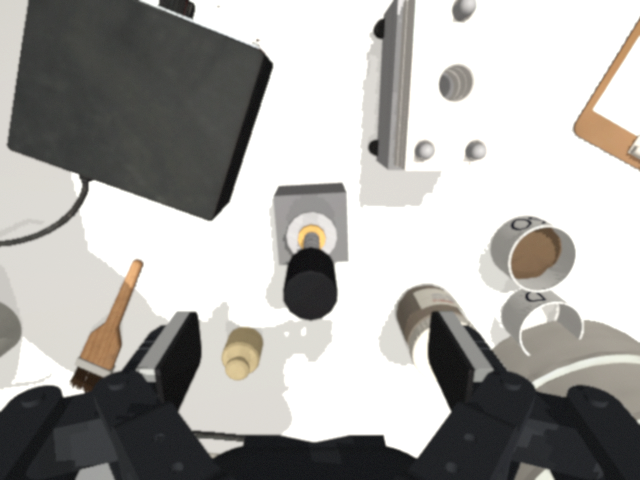

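```bash
python3 - <<'E'
from h import *
im=cv2.imread('pics/w15.png');c=robot.calibration('wrist');s=robot.get_state()
g=cv2.GaussianBlur(cv2.cvtColor(im,cv2.COLOR_BGR2GRAY),(0,0),.7)
# w15 is x1 brightness
sub=g[230:330,270:350];m=((sub>18)&(sub<45)).astype(np.uint8)
m=cv2.morphologyEx(m,cv2.MORPH_OPEN,np.ones((5,5)));n,l,a,ce=cv2.connectedComponentsWithStats(m);i=1+np.argmax(a[1:,4])
ct=cv2.findContours((l==i).astype(np.uint8),0,1)[0][0];e=cv2.fitEllipse(cv2.convexHull(ct));print(a[i],ce[i]+[270,230],e)
u=np.array(e[0])+[270,230];X=onz(c,[u],.176)[0];print('knob top',X)
# gold collar on stop / rod where it enters
hsv=cv2.cvtColor(im,cv2.COLOR_BGR2HSV)[200:290,280:345];mm=(hsv[...,1]>110);ys,xs=np.where(mm);print('gold',xs.mean()+280,ys.min()+200,ys.max()+200,xs.min()+280,xs.max()+280)
print('dark blob width at rows',[(r,np.where(g[r,270:350]<40)[0][[0,-1]]+270) for r in(255,262,270,280,290,300,310)])
go((X[0],X[1],.21),186.75)
for z in (.05,.06,.07): print(proj(c,[[X[0],X[1],z]]))
E
```

```text
[  15   40   51   49 1976] [309.9423 293.9059] ((39.81690979003906, 63.69132614135742), (48.05738067626953, 53.037689208984375), 89.03837585449219)
knob top [0.6525 0.2943 0.176 ]
gold 311.1464435146444 225 246 299 324
dark blob width at rows [(255, array([294, 326])), (262, array([289, 331])), (270, array([288, 332])), (280, array([286, 334])), (290, array([285, 335])), (300, array([285, 334])), (310, array([291, 328]))]
move [-0.1043 -0.0177  0.7065] [ 0.     -0.0001  0.0004]
[[311.3252 227.4724]]
[[311.247  230.9041]]
[[311.1639 234.5478]]
```

Request:
step_arm:
  moves:
    - {"x": -0.06,"y": -0.018,"z": 0.1,"ax": 0,"ay": 0,"az": 0}
    - {"x": -0.104,"y": -0.018,"z": 0.2,"ax": 0,"ay": 0,"az": 0}
    - {"x": -0.104,"y": -0.018,"z": 0.4,"ax": 0,"ay": 0,"az": 0}
    - {"x": -0.104,"y": -0.018,"z": 0.6,"ax": 0,"ay": 0,"az": 0}
    - {"x": -0.104,"y": -0.018,"z": 0.71,"ax": 0,"ay": 0,"az": 0}
    - {"x": -0.104,"y": -0.018,"z": 0.71,"ax": 0,"ay": 0,"az": 0}
    - {"x": -0.104,"y": -0.018,"z": 0.71,"ax": 0,"ay": 0,"az": 0}

```text
clock: 31.6
position: [0.6531, 0.2939, 0.2106]
eef_rot: [-0.06, 0.998, 0.0, 0.0]
wrist_force: [-0.1, 0.1, 0.2]
opening: 0.0853
finger_force: 0.0
```

```bash
python3 - <<'E'
from h import *
s=st();c=robot.calibration('wrist');im=robot.camera('wrist');cv2.imwrite('pics/w16.png',im)
g=cv2.GaussianBlur(cv2.cvtColor(im,cv2.COLOR_BGR2GRAY),(0,0),.7)
print('pred top',proj(c,[[.6525,.2943,.176],[.6525,.2943,.136],[.6525,.2943,.06]]))
for r in(240,260,280,300,320,340,360,380,400,420):
    w=np.where(g[r,230:400]<45)[0]
    if len(w):print(r,w[0]+230,w[-1]+230)
print(go((.6525,.2943,.209),186.75))
E
```

```text
t 31.6 q [-0.1777  1.1717 -0.9907  0.9398  0.8997  1.3908  0.7562] p [0.6531 0.2939 0.2106] az 186.85062978450617 tilt [0.0003 0.0001] F [-0.1153  0.1206  0.2259] open 0.0853070498892109 0.0
pred top [[315.0447 372.9336]
 [314.7459 311.7469]
 [314.4447 250.1365]]
300 285 341
320 278 349
340 274 353
360 270 356
380 270 356
400 281 344
move [0.0053 0.003  0.0173] [0.0001 0.0001 0.0003]
None
```

Request:
step_arm:
  moves:
    - {"x": 0.005,"y": 0,"z": 0.015,"ax": 0,"ay": 0,"az": 0}
    - {"x": 0.005,"y": 0,"z": 0.015,"ax": 0,"ay": 0,"az": 0}
    - {"x": 0.005,"y": 0,"z": 0.015,"ax": 0,"ay": 0,"az": 0}
    - {"x": 0.005,"y": 0,"z": 0.015,"ax": 0,"ay": 0,"az": 0}
    - {"x": 0.005,"y": 0,"z": 0.015,"ax": 0,"ay": 0,"az": 0}
    - {"x": 0.005,"y": 0,"z": 0.015,"ax": 0,"ay": 0,"az": 0}
    - {"x": 0.005,"y": 0,"z": 0.015,"ax": 0,"ay": 0,"az": 0}
    - {"x": 0.005,"y": 0,"z": 0.015,"ax": 0,"ay": 0,"az": 0}
  claw: 1

```text
clock: 32.45
position: [0.6525, 0.2937, 0.2087]
eef_rot: [-0.06, 0.998, 0.0, 0.0]
wrist_force: [-1.0, -1.4, 5.5]
opening: 0.0291
finger_force: 58.8
```

Request:
step_arm:
  moves:
    - {"x": 0,"y": 0,"z": -0.1,"ax": 0,"ay": 0,"az": 0}
    - {"x": 0,"y": 0,"z": -0.2,"ax": 0,"ay": 0,"az": 0}
    - {"x": 0,"y": 0,"z": -0.3,"ax": 0,"ay": 0,"az": 0}
    - {"x": 0,"y": 0,"z": -0.4,"ax": 0,"ay": 0,"az": 0}
    - {"x": 0,"y": 0,"z": -0.55,"ax": 0,"ay": 0,"az": 0}
    - {"x": 0,"y": 0,"z": -0.75,"ax": 0,"ay": 0,"az": 0}
    - {"x": 0,"y": 0,"z": -0.95,"ax": 0,"ay": 0,"az": 0}
    - {"x": 0,"y": 0,"z": -0.95,"ax": 0,"ay": 0,"az": 0}

```text
clock: 33.25
position: [0.6524, 0.2943, 0.3262]
eef_rot: [-0.06, 0.998, 0.001, 0.002]
wrist_force: [-1.2, 0.5, -2.5]
opening: 0.0287
finger_force: 59.3
```

```bash
python3 - <<'E'
from h import *
s=st();c=robot.calibration('wrist');im=robot.camera('wrist');cv2.imwrite('pics/w17.png',im)
p=s['position']
# tip expected: knob centre at TCP-.054 -> tip 150 below
T=p-[0,0,.2043];print('tip pred',T,proj(c,[T,T+[0,0,.05],T+[0,0,.13]]))
g=cv2.cvtColor(im,cv2.COLOR_BGR2GRAY);hsv=cv2.cvtColor(im,cv2.COLOR_BGR2HSV)
mm=(hsv[150:330,270:360,1]>110);ys,xs=np.where(mm);print('gold',len(xs), xs.mean()+270,ys.min()+150,ys.max()+150)
u=proj(c,[T])[0].round().astype(int);print(g[u[1]-30:u[1]+30:3,u[0]-45:u[0]+45:4])
for n in('top','scene'):
    k=robot.calibration(n);f=robot.camera(n);cv2.imwrite(f'pics/{n}3.png',f);print(n,proj(k,[T,T+[0,0,.054],T+[0,0,.15]]))
E
```

```text
t 33.25 q [-0.2162  1.0611 -1.0145  0.7547  0.8364  1.6063  0.8526] p [0.6524 0.2943 0.3262] az 186.8411793269846 tilt [0.0013 0.0017] F [-1.2195  0.4816 -2.5068] open 0.02866307571886917 59.30090546607971
tip pred [0.6524 0.2943 0.1219] [[313.2387 225.2657]
 [313.281  248.1465]
 [313.401  312.7411]]
gold 497 313.8631790744467 246 276
[[197 170 153 114 112 111 112 111 111 112 109 104 107 109 111 111 110 110
  111 117 197 198 198]
 [197 192 152 118 112 111 110 111 112 110  87  74  79 104 112 111 110 111
  110 114 197 198 198]
 [198 193 152 119 112 111 111 111 111  97  64  72  69  74 111 111 110 111
  110 113 197 198 198]
 [197 188 152 121 111 111 112 111 111  84  50  53  50  57 110 110 110 111
  110 113 197 198 198]
 [197 195 154 125 111 111 112 111 111  90  63  60  51  61 110 111 111 111
  110 113 194 197 197]
 [198 197 154 129 111 111 111 111 111 105  66  65  60  87 111 110 110 110
  110 112 193 197 197]
 [197 196 154 133 111 111 111 111 111 112  97  80  89 108 113 110 111 110
  111 113 193 197 197]
 [198 194 155 137 111 110 111 111 111 113 113 110 111 111 111 110 110 110
  111 112 
[... 615 characters left out ...]
4 105 157 161 159 152 154 153 151 151 159 159 161 154
  130 190 196 197 197]
 [197 197 188 152 139 141 161 162 160 153 152 153 154 153 160 161 160 161
  153 188 197 197 197]
 [197 197 187 153 124 159 159 160 161 154 152 144 147 153 159 160 161 161
  159 159 197 197 197]
 [197 197 184 174 149 160 160 159 156 137 114 115 110 112 140 155 162 161
  161 151 193 197 197]
 [197 197 197 191 159 158 159 159 141 118 144 149 146 142 124 141 158 163
  162 161 186 197 197]
 [197 197 197 182 159 159 158 151 117 149 149 150 150 147 153 119 156 162
  163 163 181 197 197]]
top [[341.4346 156.8582]
 [342.4755 144.7404]
 [344.6551 119.3285]]
scene [[372.3144 210.8765]
 [374.3974 184.3887]
 [378.3503 133.0713]]
```

```bash
python3 - <<'E'
from h import *
g=cv2.cvtColor(cv2.imread('pics/scene3.png'),cv2.COLOR_BGR2GRAY);print('scene cols 350..398 step2')
for r in range(110,226,4):print(r,g[r,350:398:2])
g=cv2.cvtColor(cv2.imread('pics/top3.png'),cv2.COLOR_BGR2GRAY);print('top cols 322..364 step2')
for r in range(108,172,4):print(r,g[r,322:364:2])
E
```

```text
scene cols 350..398 step2
110 [139 142 140 168  28  27  31  31  23  20  21  51  54  20  22  29  28  27
  24  23  24  25  26  28]
114 [121 123 126 146 160  54  25  25  27  27  23  28  29  30  21  36  13  24
  25  25 110  17  24  29]
118 [132 132 131 130 124 109 123  60  21  27  23  24  22  24  53 125  44  21
  19  43 121  19  30  29]
122 [128 129 128 128 128 129 127 131  68 103  54  22  18  16  13  12  24  28
  27  22  24  27  28  28]
126 [125 125 125 125 124 126 124 127  79  99  20  18  20  20  23  24  27  26
  29  26  28  25  26  12]
130 [126 126 126 126 128 129 128 128  82  82  18  18  14  19  14  13 118 104
  34  20  19  19  68 199]
134 [172 144 116 103 101 106 113 118  87  71  18  17  15  17  17  20 113 105
  26  21  26  21  56 193]
138 [196 192 189 184 181 177 176 187 142  52  20  16  16  18  17  27 114 104
  26  26  23  13 196 189]
142 [158 155 155 165 185 191 193 196 160  86  40  13  14  17  14  47 116  86
  30  24  22  12 182 172]
146 [164 185 192 191 190 188 187 185 184 182 172  78  31  13  12  64 114  71
  23  23  38 124 190 173]
150 [134 131 129 126 121 116 115 115 116 115
[... 2648 characters left out ...]
2 132 130 123 121  79  74  78 116 122 126 130 124
 123 123 122]
144 [160 161 162 161 161 126 129 130 120 107 115 116 116 102 121 126 124 116
 123 126 125]
148 [161 162 161 161 161 158 112 127 131 129 123 123 121 130 131 129 105 125
 158 162 160]
152 [161 161 161 161 158 137 135 133 111  91  99  96  98  93 110 120 121 133
 137 126 155]
156 [162 158  97  96  94  93  98  92  94  90  85  85  90  93  92  93  94  91
 120 122 152]
160 [160 157  98  95  94  92  94  94  95  91  96  92  95  93  94  91  96  94
 114 122 154]
164 [160 159  99  94  94  93  92 102 103  96  95  93  99  93  93  94  94  94
 112 122 154]
168 [160 160  97  95  95  97  97  95  72  64  70  68  82  96  91  96  92  95
 107 124 127]
```

```bash
python3 - <<'E'
from h import *
cs=robot.calibration('scene');ct=robot.calibration('top')
print('scene0 knob pred',proj(cs,[[.6525,.2943,.156]]),'meas 375.6,194.9'); print('top0 pred',proj(ct,[[.6525,.2943,.156]]),'meas ~343.7,147.5')
g=cv2.cvtColor(cv2.imread('pics/scene3.png'),cv2.COLOR_BGR2GRAY)
for r in (154,158,162,166,168,188,190,192,194,196,198,200,202,204,206,208,210,212):print(r,g[r,368:386])
p=np.array([.6524,.2943,.1219]);Z=np.arange(0,.131,.01);q=proj(cs,p+np.c_[0*Z,0*Z,Z]);print(np.interp([158,166,190,196,208],q[::-1,1],q[::-1,0]))
E
```

```text
scene0 knob pred [[373.6539 194.2961]] meas 375.6,194.9
top0 pred [[342.0601 149.2933]] meas ~343.7,147.5
154 [129 129 129 129 129 130 129  98  82  86  94  98  97  97 118 123 122 121]
158 [127 126 126 126 127 128 126 112 108 111 105 100  97  93 115 121 120 120]
162 [123 123 124 124 124 124 125 106 100 102  99  92  87 110 118 117 117 118]
166 [125 125 125 126 124 126 138 120 109 110 107  99  95 116 121 119 118 118]
168 [125 126 125 126 126 126 118 102 100 101  97  89  82 112 122 121 119 119]
188 [211 200 179 168 141 108 104 108 107 106  99  97 101 114 138 122 108 113]
190 [214 215 217 219 177 108  84  92  96  94  95 154 206 219 219 207 200 155]
192 [214 213 216 217 162  92  84  94  98  94  94 156 205 215 214 213 214 211]
194 [214 214 216 218 163  93  86  94  97  94  98 186 217 214 213 211 210 205]
196 [212 212 215 217 154  81  86  97  97  94 114 191 217 216 214 209 196 165]
198 [202 205 211 201 147  91  89  96  98  94 114 188 209 204 180 145 128 118]
200 [126 127 140 136 117 108 108 102  98  95 107 132 130 120 118 114 112 113]
202 [134 133 140 127 109 108 110 106 101  95 105 120 123 119 119 118 132 150]
204 [139 134 134 123 110 109 111 106 100  94 110 122 119 114 117 143 152 156]
206 [ 93  95  99 102 108 110 110 106  99  95  93  87  79  76  71  79 116 155]
208 [ 80  78  79  94 108 111 110 104  99  91  79  74  75  75  71  68  80 158]
210 [ 80  78  80  95 110 112 110 104  99  87  78  74  73  74  73  67  76 168]
212 [ 87  80  79  80  97 103 100 100  88  77  75  75  75  74  70  64  88 182]
[376.4301 375.813  373.9453 373.4748 372.5291]
```

```bash
python3 - <<'E'
from h import *
st();go((.533,.3718,.335),186.75)
E
```

```text
t 33.4 q [-0.2151  1.0655 -1.013   0.7596  0.8371  1.6034  0.8512] p [0.6523 0.2937 0.3219] az 186.8665696200684 tilt [-0.0002 -0.0002] F [-0.487   0.2278 -1.4512] open 0.028878226065731177 59.30056929588318
move [ 0.9091  0.7654 -0.1087] [-0.0001 -0.0001  0.0003]
```

Request:
step_arm:
  moves:
    - {"x": 0,"y": 0,"z": -0.1,"ax": 0,"ay": 0,"az": 0}
    - {"x": 0.15,"y": 0.12,"z": -0.109,"ax": 0,"ay": 0,"az": 0}
    - {"x": 0.35,"y": 0.28,"z": -0.109,"ax": 0,"ay": 0,"az": 0}
    - {"x": 0.55,"y": 0.46,"z": -0.109,"ax": 0,"ay": 0,"az": 0}
    - {"x": 0.75,"y": 0.63,"z": -0.109,"ax": 0,"ay": 0,"az": 0}
    - {"x": 0.86,"y": 0.72,"z": -0.109,"ax": 0,"ay": 0,"az": 0}
    - {"x": 0.909,"y": 0.765,"z": -0.109,"ax": 0,"ay": 0,"az": 0}
    - {"x": 0.909,"y": 0.765,"z": -0.109,"ax": 0,"ay": 0,"az": 0}
    - {"x": 0.909,"y": 0.765,"z": -0.109,"ax": 0,"ay": 0,"az": 0}
    - {"x": 0.909,"y": 0.765,"z": -0.109,"ax": 0,"ay": 0,"az": 0}

```text
clock: 34.4
position: [0.534, 0.3711, 0.3352]
eef_rot: [-0.059, 0.998, -0.0, -0.0]
wrist_force: [0.4, 0.4, -2.1]
opening: 0.0288
finger_force: 59.4
```

```bash
python3 - <<'E'
from h import *
st();go((.533,.3718,.2147),186.75)
cs=robot.calibration('scene');im=robot.camera('scene');cv2.imwrite('pics/scene4.png',im)
s=robot.get_state();p=s['position']-[0,0,.2027];Z=np.arange(0,.131,.01);q=proj(cs,p+np.c_[0*Z,0*Z,Z]);print(q[[0,2,4,7,9,11]])
g=cv2.cvtColor(im,cv2.COLOR_BGR2GRAY)
for i in(1,2,3,8,10,11):
    u=q[i].round().astype(int);print(u,g[u[1],u[0]-9:u[0]+12])
E
```

```text
t 34.4 q [-0.2919  0.9506 -1.0427  1.097   0.7844  1.4711  0.5143] p [0.534  0.3711 0.3352] az 186.77041679518558 tilt [-0.0001 -0.    ] F [ 0.4148  0.3795 -2.1339] open 0.0287838197751419 59.42380428314209
move [0.0076 0.0066 1.0042] [-0.     -0.      0.0001]
[[294.8134 202.4754]
 [294.6786 192.7647]
 [294.5423 182.8318]
 [294.3352 167.5041]
 [294.1955 156.9922]
 [294.0545 146.2393]]
[295 198] [213 213 214 213 214 215 217 181 116 101 101  96  88  89 171 217 215 214
 213 213 216]
[295 193] [213 213 214 212 213 214 217 181 118 101 102  96  86  89 169 218 215 212
 212 212 212]
[295 188] [212 212 213 214 214 215 218 176  97  81  90  92  87  91 169 216 214 213
 212 212 212]
[294 162] [212 212 212 211 211 212 214 202 154 102 102  99  93  85  99 172 216 214
 213 211 211]
[294 152] [211 211 211 212 211 212 214 190 129  94  97  99  90  77 110 182 215 213
 211 212 211]
[294 146] [211 211 211 210 212 213 214 194 134  89  88  92  92  86 117 182 216 212
 211 210 210]
```

Request:
step_arm:
  moves:
    - {"x": 0.007,"y": 0.004,"z": 0.05,"ax": 0,"ay": 0,"az": 0}
    - {"x": 0.007,"y": 0.004,"z": 0.12,"ax": 0,"ay": 0,"az": 0}
    - {"x": 0.007,"y": 0.004,"z": 0.2,"ax": 0,"ay": 0,"az": 0}
    - {"x": 0.007,"y": 0.004,"z": 0.27,"ax": 0,"ay": 0,"az": 0}
    - {"x": 0.007,"y": 0.004,"z": 0.34,"ax": 0,"ay": 0,"az": 0}
    - {"x": 0.007,"y": 0.004,"z": 0.4,"ax": 0,"ay": 0,"az": 0}
    - {"x": 0.007,"y": 0.004,"z": 0.4,"ax": 0,"ay": 0,"az": 0}

```text
clock: 35.15
position: [0.5322, 0.372, 0.2863]
eef_rot: [-0.06, 0.998, -0.0, -0.0]
wrist_force: [-0.9, 0.5, -1.5]
opening: 0.0288
finger_force: 59.4
```

Request:
step_arm:
  moves:
    - {"x": 0,"y": 0,"z": 0.04,"ax": 0,"ay": 0,"az": 0}
    - {"x": 0,"y": 0,"z": 0.08,"ax": 0,"ay": 0,"az": 0}
    - {"x": 0,"y": 0,"z": 0.12,"ax": 0,"ay": 0,"az": 0}
    - {"x": 0,"y": 0,"z": 0.16,"ax": 0,"ay": 0,"az": 0}
    - {"x": 0,"y": 0,"z": 0.2,"ax": 0,"ay": 0,"az": 0}
    - {"x": 0,"y": 0,"z": 0.2,"ax": 0,"ay": 0,"az": 0}

```text
clock: 35.75
position: [0.5322, 0.372, 0.2627]
eef_rot: [-0.06, 0.998, -0.0, -0.0]
wrist_force: [0.8, -0.3, -1.6]
opening: 0.0288
finger_force: 59.4
```

Request:
step_arm:
  moves:
    - {"x": -0.006,"y": 0,"z": 0.03,"ax": 0,"ay": 0,"az": 0}
    - {"x": -0.006,"y": 0,"z": 0.06,"ax": 0,"ay": 0,"az": 0}
    - {"x": -0.006,"y": 0,"z": 0.09,"ax": 0,"ay": 0,"az": 0}
    - {"x": -0.006,"y": 0,"z": 0.12,"ax": 0,"ay": 0,"az": 0}
    - {"x": -0.006,"y": 0,"z": 0.15,"ax": 0,"ay": 0,"az": 0}
    - {"x": -0.006,"y": 0,"z": 0.18,"ax": 0,"ay": 0,"az": 0}
    - {"x": -0.006,"y": 0,"z": 0.18,"ax": 0,"ay": 0,"az": 0}

```text
clock: 36.45
position: [0.5329, 0.3722, 0.2414]
eef_rot: [-0.06, 0.998, -0.0, -0.0]
wrist_force: [-0.2, 0.5, -1.6]
opening: 0.028
finger_force: 59.4
```

Request:
step_arm:
  moves:
    - {"x": 0,"y": 0,"z": 0.03,"ax": 0,"ay": 0,"az": 0}
    - {"x": 0,"y": 0,"z": 0.06,"ax": 0,"ay": 0,"az": 0}
    - {"x": 0,"y": 0,"z": 0.09,"ax": 0,"ay": 0,"az": 0}
    - {"x": 0,"y": 0,"z": 0.12,"ax": 0,"ay": 0,"az": 0}
    - {"x": 0,"y": 0,"z": 0.15,"ax": 0,"ay": 0,"az": 0}
    - {"x": 0,"y": 0,"z": 0.175,"ax": 0,"ay": 0,"az": 0}
    - {"x": 0,"y": 0,"z": 0.175,"ax": 0,"ay": 0,"az": 0}

```text
clock: 37.15
position: [0.5329, 0.3722, 0.2203]
eef_rot: [-0.06, 0.998, -0.0, -0.0]
wrist_force: [-0.0, -0.1, -2.0]
opening: 0.0288
finger_force: 59.4
```

Request:
step_arm:
  moves:
    - {"x": 0,"y": 0,"z": 0.015,"ax": 0,"ay": 0,"az": 0}
    - {"x": 0,"y": 0,"z": 0.03,"ax": 0,"ay": 0,"az": 0}
    - {"x": 0,"y": 0,"z": 0.04,"ax": 0,"ay": 0,"az": 0}
    - {"x": 0,"y": 0,"z": 0.04,"ax": 0,"ay": 0,"az": 0}

```text
clock: 37.55
position: [0.5329, 0.3722, 0.2158]
eef_rot: [-0.06, 0.998, -0.0, -0.0]
wrist_force: [-0.5, 0.3, -2.5]
opening: 0.0292
finger_force: 59.4
```

Request:
step_arm:
  moves:
    - {"x": 0,"y": 0,"z": 0.004,"ax": 0,"ay": 0,"az": 0}
    - {"x": 0,"y": 0,"z": 0.008,"ax": 0,"ay": 0,"az": 0}
    - {"x": 0,"y": 0,"z": 0.008,"ax": 0,"ay": 0,"az": 0}

```text
clock: 37.85
position: [0.533, 0.3723, 0.215]
eef_rot: [-0.06, 0.998, 0.0, -0.0]
wrist_force: [0.1, -0.4, -0.5]
opening: 0.0288
finger_force: 59.4
```

Request:
step_arm:
  moves:
    - {"x": 0,"y": 0,"z": 0.004,"ax": 0,"ay": 0,"az": 0}
    - {"x": 0,"y": 0,"z": 0.007,"ax": 0,"ay": 0,"az": 0}
    - {"x": 0,"y": 0,"z": 0.007,"ax": 0,"ay": 0,"az": 0}

```text
clock: 38.15
position: [0.5331, 0.3723, 0.2146]
eef_rot: [-0.06, 0.998, 0.0, 0.0]
wrist_force: [-0.3, -1.7, 6.4]
opening: 0.0287
finger_force: 60.0
```

Request:
step_arm:
  moves:
    - {"x": 0,"y": 0,"z": 0.003,"ax": 0,"ay": 0,"az": 0}
    - {"x": 0,"y": 0,"z": 0.003,"ax": 0,"ay": 0,"az": 0}
    - {"x": 0,"y": 0,"z": 0.003,"ax": 0,"ay": 0,"az": 0}
    - {"x": 0,"y": 0,"z": 0.003,"ax": 0,"ay": 0,"az": 0}
    - {"x": 0,"y": 0,"z": 0.003,"ax": 0,"ay": 0,"az": 0}
    - {"x": 0,"y": 0,"z": 0.003,"ax": 0,"ay": 0,"az": 0}
    - {"x": 0,"y": 0,"z": 0.003,"ax": 0,"ay": 0,"az": 0}
    - {"x": 0,"y": 0,"z": 0.003,"ax": 0,"ay": 0,"az": 0}
    - {"x": 0,"y": 0,"z": 0.003,"ax": 0,"ay": 0,"az": 0}
    - {"x": 0,"y": 0,"z": 0.003,"ax": 0,"ay": 0,"az": 0}
    - {"x": 0,"y": 0,"z": 0.003,"ax": 0,"ay": 0,"az": 0}
    - {"x": 0,"y": 0,"z": 0.003,"ax": 0,"ay": 0,"az": 0}
    - {"x": 0,"y": 0,"z": 0.003,"ax": 0,"ay": 0,"az": 0}
    - {"x": 0,"y": 0,"z": 0.003,"ax": 0,"ay": 0,"az": 0}
    - {"x": 0,"y": 0,"z": 0.003,"ax": 0,"ay": 0,"az": 0}
    - {"x": 0,"y": 0,"z": 0.003,"ax": 0,"ay": 0,"az": 0}
    - {"x": 0,"y": 0,"z": 0.003,"ax": 0,"ay": 0,"az": 0}
    - {"x": 0,"y": 0,"z": 0.003,"ax": 0,"ay": 0,"az": 0}
    - {"x": 0,"y": 0,"z": 0.003,"ax": 0,"ay": 0,"az": 0}
    - {"x": 0,"y": 0,"z": 0.003,"ax": 0,"ay": 0,"az": 0}

```text
clock: 40.15
position: [0.5331, 0.3724, 0.2146]
eef_rot: [-0.06, 0.998, 0.0, 0.0]
wrist_force: [-0.8, -2.5, 10.7]
opening: 0.0286
finger_force: 60.4
```

Request:
step_arm:
  moves:
    - {"x": 0,"y": 0,"z": 0,"ax": 0,"ay": 0,"az": 0}
    - {"x": 0,"y": 0,"z": 0,"ax": 0,"ay": 0,"az": 0}
    - {"x": 0,"y": 0,"z": 0,"ax": 0,"ay": 0,"az": 0}
    - {"x": 0,"y": 0,"z": 0,"ax": 0,"ay": 0,"az": 0}
    - {"x": 0,"y": 0,"z": 0,"ax": 0,"ay": 0,"az": 0}
    - {"x": 0,"y": 0,"z": 0,"ax": 0,"ay": 0,"az": 0}
    - {"x": 0,"y": 0,"z": 0,"ax": 0,"ay": 0,"az": 0}
    - {"x": 0,"y": 0,"z": 0,"ax": 0,"ay": 0,"az": 0}
    - {"x": 0,"y": 0,"z": 0,"ax": 0,"ay": 0,"az": 0}
    - {"x": 0,"y": 0,"z": 0,"ax": 0,"ay": 0,"az": 0}

```text
clock: 41.15
position: [0.5331, 0.3724, 0.2146]
eef_rot: [-0.06, 0.998, 0.0, 0.0]
wrist_force: [-0.5, -1.7, 10.1]
opening: 0.0289
finger_force: 60.4
```

Request:
step_arm:
  moves:
    - {"x": 0,"y": 0,"z": -0.05,"ax": 0,"ay": 0,"az": 0}
    - {"x": 0,"y": 0,"z": -0.12,"ax": 0,"ay": 0,"az": 0}
    - {"x": 0,"y": 0,"z": -0.2,"ax": 0,"ay": 0,"az": 0}
    - {"x": 0,"y": 0,"z": -0.3,"ax": 0,"ay": 0,"az": 0}
    - {"x": 0,"y": 0,"z": -0.4,"ax": 0,"ay": 0,"az": 0}
    - {"x": 0,"y": 0,"z": -0.5,"ax": 0,"ay": 0,"az": 0}
    - {"x": 0,"y": 0,"z": -0.6,"ax": 0,"ay": 0,"az": 0}
    - {"x": 0,"y": 0,"z": -0.7,"ax": 0,"ay": 0,"az": 0}
    - {"x": 0,"y": 0,"z": -0.8,"ax": 0,"ay": 0,"az": 0}
    - {"x": 0,"y": 0,"z": -0.9,"ax": 0,"ay": 0,"az": 0}
    - {"x": 0,"y": 0,"z": -1,"ax": 0,"ay": 0,"az": 0}
    - {"x": 0,"y": 0,"z": -1,"ax": 0,"ay": 0,"az": 0}
    - {"x": 0,"y": 0,"z": -1,"ax": 0,"ay": 0,"az": 0}

```text
clock: 42.45
position: [0.5329, 0.3723, 0.3337]
eef_rot: [-0.06, 0.998, -0.0, 0.0]
wrist_force: [0.5, 0.2, -1.8]
opening: 0.0284
finger_force: 59.4
```

```bash
python3 - <<'E'
from h import *
s=st();go((.6525,.2938,.325),186.8)
cs=robot.calibration('scene');im=robot.camera('scene');cv2.imwrite('pics/scene5.png',im)
p=s['position']-[0,0,.2026];Z=np.arange(0,.131,.01);q=proj(cs,p+np.c_[0*Z,0*Z,Z]);g=cv2.cvtColor(im,cv2.COLOR_BGR2GRAY)
for i in range(0,14):
    u=q[i].round().astype(int);print(i*10,u,g[u[1],u[0]-16:u[0]+20:1])
E
```

```text
t 42.45 q [-0.2936  0.9515 -1.042   1.101   0.7851  1.4672  0.5116] p [0.5329 0.3723 0.3337] az 186.85334040694218 tilt [-0.0001  0.    ] F [ 0.4735  0.2029 -1.7608] open 0.028448888372951696 59.40414011478424
move [-0.9111 -0.7681  0.0725] [-0.      0.      0.0001]
0 [294 203] [213 212 213 213 213 213 213 213 212 213 213 213 214 216 216 184 122  88
  87  90 139 196 215 215 213 214 214 215 206 187 158 133 122 113 116 115]
10 [294 198] [213 213 213 213 213 212 214 213 214 213 214 213 215 217 191 132 101 102
  97  90  86 141 199 216 215 213 213 214 215 207 170 122 111 112 115 118]
20 [294 193] [214 214 213 213 214 214 214 214 213 213 213 213 214 216 191 134 101 102
  98  88  89 171 217 215 213 213 213 213 212 212 212 212 212 213 213 213]
30 [294 188] [213 213 213 213 213 213 214 213 213 213 213 213 215 216 183 120 101 100
  97  89  88 169 217 215 213 212 213 212 212 212 213 213 211 212 212 212]
40 [294 183] [213 214 213 213 212 213 213 213 213 213 214 213 214 216 182 118 100 101
  96  88  89 168 217 215 213 212 212 213 213 212 213 213 212 212 213 212]
50 [294 178] [214 213 213 213 213 
[... 709 characters left out ...]
120 142 145 145 129 106  97 108 174 216 214 211 211 211]
100 [293 152] [211 212 211 212 211 211 212 212 212 213 213 204 191 177 150 118 100 100
  99  94  86  82  99 133 165 190 205 214 215 213 212 211 212 210 210 210]
110 [293 147] [211 212 211 211 212 211 212 211 211 210 211 211 212 215 191 130  87  86
  91  93  86  99 170 215 214 212 211 211 210 210 211 211 211 211 211 211]
120 [293 141] [211 211 211 210 210 211 211 210 211 210 211 211 213 217 191 122  81  87
  93  91  88 111 163 203 215 215 213 212 213 211 211 210 210 210 210 210]
130 [293 136] [210 210 211 210 211 212 211 215 217 182  78  16   7   9  13  10  33  81
 108 100  81  46  21  18  15  14  22  22  42 121 191 214 210 210 209 209]
```

Request:
step_arm:
  moves:
    - {"x": -0.15,"y": -0.12,"z": 0,"ax": 0,"ay": 0,"az": 0}
    - {"x": -0.35,"y": -0.28,"z": 0,"ax": 0,"ay": 0,"az": 0}
    - {"x": -0.55,"y": -0.46,"z": 0,"ax": 0,"ay": 0,"az": 0}
    - {"x": -0.75,"y": -0.63,"z": 0.07,"ax": 0,"ay": 0,"az": 0}
    - {"x": -0.86,"y": -0.72,"z": 0.07,"ax": 0,"ay": 0,"az": 0}
    - {"x": -0.911,"y": -0.768,"z": 0.07,"ax": 0,"ay": 0,"az": 0}
    - {"x": -0.911,"y": -0.768,"z": 0.2,"ax": 0,"ay": 0,"az": 0}
    - {"x": -0.911,"y": -0.768,"z": 0.3,"ax": 0,"ay": 0,"az": 0}
    - {"x": -0.911,"y": -0.768,"z": 0.3,"ax": 0,"ay": 0,"az": 0}
    - {"x": -0.911,"y": -0.768,"z": 0.3,"ax": 0,"ay": 0,"az": 0}
    - {"x": -0.911,"y": -0.768,"z": 0.3,"ax": 0,"ay": 0,"az": 0}

```text
clock: 43.6
position: [0.6524, 0.2941, 0.2985]
eef_rot: [-0.06, 0.998, 0.0, 0.0]
wrist_force: [-0.1, 0.1, -1.6]
opening: 0.0285
finger_force: 59.5
```

```bash
python3 - <<'E'
from h import *
s=st();go((.6525,.2938,.262),186.8)
# stand hole as seen in w17 (gauge lifted)
im=cv2.imread('pics/w17.png');g=cv2.cvtColor(im,cv2.COLOR_BGR2GRAY)[190:224,295:335]
m=(g<95).astype(np.uint8);n,l,a,ce=cv2.connectedComponentsWithStats(m);print([(a[i].tolist(),ce[i]+[295,190]) for i in range(1,n) if a[i][4]>30])
E
```

```text
t 43.6 q [-0.2029  1.085  -1.0128  0.8102  0.8485  1.5527  0.8259] p [0.6524 0.2941 0.2985] az 186.87034624148535 tilt [0.0003 0.0002] F [-0.1217  0.1176 -1.5949] open 0.02854878378763775 59.50922906398773
move [-0.0005 -0.0029  0.3042] [0.0001 0.0001 0.0002]
[([9, 6, 19, 19, 269], array([312.7695, 204.9777]))]
```

```bash
python3 - <<'E'
from h import *
from scipy.spatial.transform import Rotation as R
s=robot.get_state();c=dict(robot.calibration('wrist'))
X=np.linalg.inv(c['view']);P=np.eye(4);P[:3,:3]=R.from_quat(s['eef_rot']).as_matrix();P[:3,3]=s['position']
E=np.linalg.inv(P)@X
Q=np.eye(4);a=np.radians(186.841/2);Q[:3,:3]=R.from_quat([np.cos(a),np.sin(a),.0013,.0017]).as_matrix();Q[:3,3]=[.6524,.2943,.3262]
c['view']=np.linalg.inv(Q@E);print(onz(c,[[312.8,205.0]],.05))
c['view']=np.linalg.inv(P@E)
im=robot.camera('wrist');g=cv2.cvtColor(im,cv2.COLOR_BGR2GRAY)[180:240,290:340]
m=(g<80).astype(np.uint8);n,l,b,ce=cv2.connectedComponentsWithStats(m);print([(b[i].tolist(),ce[i]+[290,180],onz(c,[ce[i]+[290,180]],.05)) for i in range(1,n) if b[i][4]>30])
E
```

```text
[[0.6542 0.2941 0.05  ]]
[([15, 25, 18, 18, 250], array([313.552, 213.516]), array([[0.6542, 0.2941, 0.05  ]]))]
```

Request:
step_arm:
  moves:
    - {"x": -0.006,"y": 0,"z": 0.08,"ax": 0,"ay": 0,"az": 0}
    - {"x": -0.006,"y": 0,"z": 0.16,"ax": 0,"ay": 0,"az": 0}
    - {"x": -0.006,"y": 0,"z": 0.24,"ax": 0,"ay": 0,"az": 0}
    - {"x": -0.006,"y": 0,"z": 0.32,"ax": 0,"ay": 0,"az": 0}
    - {"x": -0.006,"y": 0,"z": 0.36,"ax": 0,"ay": 0,"az": 0}
    - {"x": -0.006,"y": 0,"z": 0.4,"ax": 0,"ay": 0,"az": 0}
    - {"x": -0.006,"y": 0,"z": 0.44,"ax": 0,"ay": 0,"az": 0}
    - {"x": -0.006,"y": 0,"z": 0.44,"ax": 0,"ay": 0,"az": 0}

```text
clock: 44.45
position: [0.6532, 0.2938, 0.2445]
eef_rot: [-0.06, 0.998, -0.0, -0.0]
wrist_force: [-0.4, -0.0, -1.4]
opening: 0.0289
finger_force: 59.5
```

Request:
step_arm:
  moves:
    - {"x": 0,"y": 0,"z": 0.05,"ax": 0,"ay": 0,"az": 0}
    - {"x": 0,"y": 0,"z": 0.1,"ax": 0,"ay": 0,"az": 0}
    - {"x": 0,"y": 0,"z": 0.15,"ax": 0,"ay": 0,"az": 0}
    - {"x": 0,"y": 0,"z": 0.2,"ax": 0,"ay": 0,"az": 0}
    - {"x": 0,"y": 0,"z": 0.25,"ax": 0,"ay": 0,"az": 0}
    - {"x": 0,"y": 0,"z": 0.285,"ax": 0,"ay": 0,"az": 0}
    - {"x": 0,"y": 0,"z": 0.285,"ax": 0,"ay": 0,"az": 0}

```text
clock: 45.15
position: [0.6531, 0.2938, 0.2101]
eef_rot: [-0.06, 0.998, -0.0, -0.0]
wrist_force: [-0.2, -0.0, -2.2]
opening: 0.0288
finger_force: 59.5
```

Request:
step_arm:
  moves:
    - {"x": 0,"y": 0,"z": 0.005,"ax": 0,"ay": 0,"az": 0}
    - {"x": 0,"y": 0,"z": 0.01,"ax": 0,"ay": 0,"az": 0}
    - {"x": 0,"y": 0,"z": 0.01,"ax": 0,"ay": 0,"az": 0}

```text
clock: 45.45
position: [0.6532, 0.2939, 0.2098]
eef_rot: [-0.06, 0.998, 0.0, 0.0]
wrist_force: [0.3, -0.1, -2.0]
opening: 0.0288
finger_force: 59.5
```

Within about 1 mm of the floor; lower a touch, release, then rise.

Request:
step_arm:
  moves:
    - {"x": 0,"y": 0,"z": 0.004,"ax": 0,"ay": 0,"az": 0}
    - {"x": 0,"y": 0,"z": 0.008,"ax": 0,"ay": 0,"az": 0}
    - {"x": 0,"y": 0,"z": 0.008,"ax": 0,"ay": 0,"az": 0}

```text
clock: 45.75
position: [0.6533, 0.2939, 0.2088]
eef_rot: [-0.06, 0.998, 0.0, 0.0]
wrist_force: [0.2, -0.3, -0.5]
opening: 0.0286
finger_force: 59.7
```

Request:
step_arm:
  moves:
    - {"x": 0,"y": 0,"z": 0,"ax": 0,"ay": 0,"az": 0}
    - {"x": 0,"y": 0,"z": 0,"ax": 0,"ay": 0,"az": 0}
    - {"x": 0,"y": 0,"z": 0,"ax": 0,"ay": 0,"az": 0}
    - {"x": 0,"y": 0,"z": 0,"ax": 0,"ay": 0,"az": 0}
    - {"x": 0,"y": 0,"z": 0,"ax": 0,"ay": 0,"az": 0}
    - {"x": 0,"y": 0,"z": 0,"ax": 0,"ay": 0,"az": 0}
    - {"x": 0,"y": 0,"z": 0,"ax": 0,"ay": 0,"az": 0}
    - {"x": 0,"y": 0,"z": -0.2,"ax": 0,"ay": 0,"az": 0}
    - {"x": 0,"y": 0,"z": -0.4,"ax": 0,"ay": 0,"az": 0}
    - {"x": 0,"y": 0,"z": -0.7,"ax": 0,"ay": 0,"az": 0}
    - {"x": 0,"y": 0,"z": -1,"ax": 0,"ay": 0,"az": 0}
    - {"x": 0,"y": 0,"z": -1,"ax": 0,"ay": 0,"az": 0}
    - {"x": 0,"y": 0,"z": -1,"ax": 0,"ay": 0,"az": 0}
  claw: -1

```text
clock: 47.05
position: [0.6532, 0.2941, 0.329]
eef_rot: [-0.06, 0.998, 0.0, 0.0]
wrist_force: [0.8, -1.3, -0.0]
opening: 0.0858
finger_force: 0.0
```

```bash
python3 - <<'E'
from h import *
s=st();cs=robot.calibration('scene');ct=robot.calibration('top')
im=robot.camera('scene');cv2.imwrite('pics/scene6.png',im);t=robot.camera('top');cv2.imwrite('pics/top6.png',t)
g=cv2.cvtColor(im,cv2.COLOR_BGR2GRAY);n,l,a,c=cv2.connectedComponentsWithStats((g[175:240,360:392]<45).astype(np.uint8))
print('knob scene now',[(a[i].tolist(),c[i]+[360,175]) for i in range(1,n) if a[i][4]>60],'was 375.6,194.9')
g=cv2.cvtColor(im,cv2.COLOR_BGR2GRAY)
for r in range(206,240,3):print(r,g[r,356:394:2])
# dish: compare with start
for f,b in(('scene',(165,222,212,268)),):
    A=cv2.imread(f'pics/{f}0.png').astype(int);B=im.astype(int);x0,y0,x1,y1=b;print('dish diff',abs(A-B)[y0:y1,x0:x1].mean())
for z in(.05+.0,.098):pass
print('stop face pred row',proj(cs,[[.653,.294,.006+.086],[.653,.294,.006+.099]]))
E
```

```text
t 47.05 q [-0.2208  1.0614 -1.0135  0.7382  0.8362  1.6199  0.8611] p [0.6532 0.2941 0.329 ] az 186.8628440306804 tilt [0.0002 0.0004] F [ 0.7712 -1.2929 -0.0311] open 0.0857981300239199 0.0
knob scene now [([8, 7, 17, 26, 367], array([375.9101, 194.7057]))] was 375.6,194.9
206 [148 105  76  79  81  87  89  29  16  10   7  11  18  57 117 209 221 221
 221]
209 [205 129 135  89  81  78  80  80  79  97 102  85  74  73  74 215 221 221
 220]
212 [192 123 133 144 158 155  87  79  82  96  98  80  73  70  89 223 222 221
 221]
215 [184 133 139 150 155 158  74  77 110 102  97  74  72  69  91 170 208 226
 225]
218 [189 144 149 152 156 169 163 141 105 108  95 107 101  70 112 152 151 150
 151]
221 [178 104 155 146 163 160 129 124 154 147 148 122 105 111 127 153 151 150
 152]
224 [198  87  74  81 122 159 160 152 127  97 106 160 160 143 113 151 151 151
 151]
227 [211 173 104  80  88 104 116 117 140 153 152 130 110  88 143 152 150 150
 150]
230 [209 209 211 206 158 119 102  86  93  95 101 119 149 154 155 180 216 215
 224]
233 [208 208 209 209 211 215 194  95  83  78 184 228 223 221 221 221 221 221
 221]
236 [208 211 212 190 124 103 104  79  95  99  97 147 220 227 222 222 221 221
 221]
239 [182 119 102 103 106 105 106 108  92  93  73  69  68  83 182 229 224 221
 221]
dish diff 21.88945420906568
stop face pred row [[371.5531 224.8215]
 [372.0351 218.8011]]
```

```bash
python3 - <<'E'
from h import *
for f in('scene','top'):
  for k in('0','2' if f=='top' else '3','6'):
    im=cv2.imread(f'pics/{f}{k}.png')
    x0,y0,x1,y1=(150,215,230,280) if f=='scene' else (170,280,240,350)
    h=cv2.cvtColor(im,cv2.COLOR_BGR2HSV)[y0:y1,x0:x1];m=(h[...,1]>80)&(h[...,0]<25)
    ys,xs=np.where(m);print(f,k,len(xs),xs.mean()+x0 if len(xs) else '',ys.mean()+y0 if len(xs) else '')
E
```

```text
scene 0 290 188.2793103448276 240.90689655172415
scene 3 268 191.0037313432836 241.30597014925374
scene 6 276 190.21376811594203 241.2427536231884
top 0 31 173.2258064516129 285.9032258064516
top 2 18 173.66666666666666 285.05555555555554
top 6 24 173.08333333333334 286.125
```

```bash
python3 -c "
from bench import robot
print(robot.job_done())"
```

```text
the job is handed in; nothing more can be done
None
```

The job is handed in: all three plates are home on the posts, the gauge bottomed in the bore and was held for 3 s, and it is back upright in its stand with the stop at about 86 mm; the arm never went near the dish, and a final image check put it within 2–3 pixels of its start, which I took to be shadow.

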